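# Pack the glaze tubs by weight and lay out the tools

### The job

Get the modelling session's things ready to carry: the square tubs look alike but are filled differently, so heft each to judge its weight and stack them all in one straight column on the square wooden stand, the heaviest at the bottom and lighter towards the top. Lay the tools flat in the wooden tray, pointing away from you (either end first), side by side and spread evenly across the tray in their order of use from left to right: needle tool, loop tool, ball stick. Some tools may be absent; leave the orange box and the small clay pot where they are.

Things in the scene. Friction and masses are not known exactly. Their poses are not given: they have to be found in the camera images.
- tub_a: one of four plain square lidded tubs, grey with a white lid, alike outside, 58 x 58 x 44 mm tall, closed, flat on top and below; the weight differs (80 g to 0.65 kg, any two at least 80 g apart) and shows only by lifting; origin at the centre of its underside, z up, sides along x and y
- tub_b: one of four plain square lidded tubs, grey with a white lid, alike outside, 58 x 58 x 44 mm tall, closed, flat on top and below; the weight differs (80 g to 0.65 kg, any two at least 80 g apart) and shows only by lifting; origin at the centre of its underside, z up, sides along x and y
- tub_c: one of four plain square lidded tubs, grey with a white lid, alike outside, 58 x 58 x 44 mm tall, closed, flat on top and below; the weight differs (80 g to 0.65 kg, any two at least 80 g apart) and shows only by lifting; origin at the centre of its underside, z up, sides along x and y
- tub_d: one of four plain square lidded tubs, grey with a white lid, alike outside, 58 x 58 x 44 mm tall, closed, flat on top and below; the weight differs (80 g to 0.65 kg, any two at least 80 g apart) and shows only by lifting; origin at the centre of its underside, z up, sides along x and y
- stand: fixed square wooden stand on the table on the right, 86 x 86 mm, its board 6 mm thick (tubs stand at z = 0.006), with a 6 mm wide rim that rises 6 mm above the board round a 74 x 74 mm inside; origin at the centre of its underside, on the table; it may be turned a little
- tray: fixed flat wooden tool tray in the middle, 196 (x) x 186 (y) mm outside, rim 5 mm thick and 14 mm high, floor top 5 mm above the table; origin at the centre of its underside, x points away from the robot, y to the left; it may be turned a little
- needle_tool: needle tool, 12 x 158 x 12 mm, lies along its y: round wooden handle from y = -21 to +79 mm, thin needle towards -y; origin at mid length on its underside; weighs 30 g, grip the handle at about y = +25 mm. None if absent
- loop_tool: loop trimming tool, 30 x 173 x 14 mm, lies along its y: handle 14 mm wide from y = -29 to +86 mm, flat wire loop 30 mm wide towards -y; origin at mid length on its underside; 30 g, grip the handle at about y = +25 mm. None if absent
- ball_stick: plain thin wooden modelling stick with a ball end, 13 x 148 x 13 mm, lies along its y; origin at mid length on its underside; 30 g, grip it at the middle. None if absent
- orange_box: orange pin box, 46 x 62 x 47 mm, on the left; a bystander, origin at the centre of its underside
- pinch_pot: small grey clay pot, 59 mm across, 58 mm high, between the tubs and the stand, nearer the robot; a bystander, origin at the centre of its underside
Not all that is in view belongs to the job. What is shaped like the tub_d but purple is not meant.

How it is judged:
By the outcome, as a careful person would: the job done as asked, in the order asked, and still so for the second after the job is handed in, with the robot touching nothing.
Of needle_tool, loop_tool, ball_stick only 1 to 3 are there at a start; the rules pass over those that are not, and their reading is None.
At some moment in a run one of needle_tool, loop_tool, ball_stick may be knocked a few centimetres aside while the robot is not near it.
It also fails if it takes over 210 s, if anything falls off the work surface, if the arm or the gripper's body presses on something with over 40 N, if the wrist force passes 120 N, or if a joint passes its speed limit or range.

### The arm

A 7-joint arm with a two-finger parallel gripper is mounted at the origin on the work surface; the furniture and walls round the work are solid. World frame = base frame: x ahead of the robot, y to its left, z up, the work surface at z = 0. Lengths are in m, angles in rad, forces in N, time in s.
With the tool pointing down it reaches from about 0.4 to 0.85 m from the base axis. Payload 4.5 kg.
Tool frame: the origin (TCP) lies on the centre line of the jaws, within the pads' length; the fingertips stand 25 mm ahead of it and the grasp point (between the pads) lies 6 mm ahead of it; z points along the fingers, y is the direction in which the jaws open and shut (so a half turn about z gives the same grasp; the last joint's range is limited). The gripper opens to 88 mm and grips with 3 to 60 N. Pads are 18 mm wide; open, the fingers measure 123 mm over their backs; the gripper's body (75 mm by 187 mm) begins 45 mm behind the grasp point.
Start: joints at [0.034, 0.689, -0.195, 1.565, 0.157, 0.902, -0.215], TCP at [0.625, 0, 0.264] pointing down, gripper open.
Joint ranges: [-3.01, 3.01], [-0.46, 2.08], [-1.47, 1.51], [0.13, 2.56], [-1, 4.14], [0.04, 2.09], [-2.66, 2.66]. Speed limits (rad/s): [2.57, 2.57, 3.14, 3.14, 3.14, 3.14, 3.14].

### API

Orientations are given as a rotation vector (axis times angle).
In Python, from station import ctrl, vision, ticket gives the robot as it stands.
- The arm moves only by the tool send_rows, never from a script. Its argument "moves" is a list of rows, each an object of numbers: "tx", "ty", "tz": the shift along the world's x, y, z in units of 30 mm (1.0 is 30 mm); "wx", "wy", "wz": the turn, a rotation vector about the world's x, y, z in units of 5 degrees (1.0 is 5 degrees). A call has 1 to 12 rows; each row shifts and turns the commanded pose from where the row before left it; what a row does not reach is not made up. A row lasts 1/12 s, in which the tool goes at most 41.7 mm and 7.16 degrees, less where a joint would pass 70% of its speed; a pose out of reach is approached as far as the arm can. A call is refused whole if a number of a shift passes 1 or a number of a turn 1, either way. A call with a gripper value outside its range is refused whole. "grip" is the finger opening in mm, from 0 to 88.1, set as the call begins (left out, the last holds). The fingers move at their own pace and stop on an object; "grip_force" is the grip in N (left out, the last holds). Time passes only in rows, so rows that do not move let the fingers close. It gives the time, the measured TCP pose, the force and the opening at its end, in the units of the state.
- ctrl.get_obs(): the state, without advancing time (a new reading comes with each control period).
- vision.read_camera(name): name is "scene" or "side" or "wrist"; returns the picture (384x512x3 uint8, red, green, blue); there is no depth.
- vision.get_calibration(name): a dict with "camera_matrix" (3x3 intrinsics, pixels), "R" (3x3) and "t" (3): a world point X has camera coordinates R X + t; the wrist camera has in their place "hand_eye" (4x4, takes a point from camera to tool coordinates, whose origin is the TCP and whose axes are the flange's). Camera axes: x right, y down, z forward; pixel columns grow to the right and rows downward; lengths in m; the calibration is good to about 2 mm. The wrist camera is an equidistant fisheye: a pixel r from the principal point sees the ray r / f radians off the axis. A picture is of the moment at which its call begins: read the wrist's pose just before it. get_calibration takes no time and is no camera call.
- ticket.finish_job(): hands the job in, once; it reports no verdict.
The state is a dict: "t": time; "joint_positions": joint angles; "qvel": joint speeds; "effort": joint torques, N m; "tool_pos": TCP position; "ee_rot": TCP orientation; "ft_force": force on the tool from outside, world axes, zero at the start; "wrist_torque": the same for the moment, N m; "grip_width": opening from 0.0 (shut) to 1.0 (fully open).
Only numpy, scipy, OpenCV 4.12 (cv2) and the standard library are available. Lean on these libraries where they do the work, as an engineer would, in place of code of your own. Each camera call takes 0.05 s, during which the arm holds its last target. There are 200 camera calls.

## Working session

There is one attempt and no reset: what is moved stays moved. The work goes in short steps, Python scripts to look and compute and a tool call to move; the robot and the scene stay as the last step left them, time stands still between calls to the robot, and variables do not carry over. Pictures are saved under pics/ and viewed, about 12 in all and at most 16, crops included, and the job is handed in when it is done.

Besides the shell and the picture viewer there is one more tool, called after "Emit:" as name(argument=value, ...) on one line, values as JSON. send_rows: Moves the arm, as the interface text tells. Its arguments: {"type":"object","properties":{"moves":{"type":"array"},"grip":{"type":"number"},"grip_force":{"type":"number"}},"required":["moves"]}

```bash
ls; mkdir -p pics; python3 - <<'E'
from station import ctrl, vision
import cv2
o=ctrl.get_obs();print(o)
for n in ("scene","side","wrist"):
    c=vision.get_calibration(n);print(n,{k:v for k,v in c.items()})
    cv2.imwrite(f"pics/{n}0.png",cv2.cvtColor(vision.read_camera(n),cv2.COLOR_RGB2BGR))
a=cv2.imread("pics/scene0.png");cv2.imwrite("pics/scene0x.png",cv2.resize(a,(800,600),interpolation=cv2.INTER_CUBIC))
E
```

```text
pics
{'t': 0.0, 'joint_positions': array([ 0.03382085,  0.68998022, -0.19451455,  1.56630528,  0.15727587,
        0.90245691, -0.21509065]), 'qvel': array([-1.79670018e-04, -6.62472606e-04,  5.19414213e-05,  1.30890672e-03,
        5.18416472e-04,  2.48451533e-03, -5.84003032e-05]), 'effort': array([ 3.38560185e-04, -5.27571630e+01, -1.26686912e+00, -1.53434461e+01,
       -5.26333472e-02,  6.56995355e-03,  1.65937727e-04]), 'tool_pos': array([ 6.24442602e-01, -5.00766552e-05,  2.62922654e-01]), 'ee_rot': array([-2.22055303e+00, -2.22067206e+00,  2.06567768e-03]), 'ft_force': array([ 0.02545836, -0.08141174,  0.053011  ]), 'wrist_torque': array([-0.07325269, -0.01282551, -0.04232601]), 'grip_width': 1.000517406323603}
scene {'camera_matrix': array([[472.30014172,   0.        , 246.12295056],
       [  0.        , 472.30014172, 184.60114253],
       [  0.        ,   0.        ,   1.        ]]), 'R': array([[-0.88214593, -0.47069763, -0.0161956 ],
       [-0.2829105 ,  0.55707457, -0.78078779],
       [ 0.37653712, -0.68418687, -0.62458636]]), 't': array([0.38268307, 0.09170455, 1.433
[... 220 characters left out ...]
088 , -0.0093624 ],
       [-0.23926489,  0.57128436, -0.78510285],
       [ 0.31719835, -0.71823349, -0.61929465]]), 't': array([0.3923389 , 0.10072051, 1.06422482])}
wrist {'camera_matrix': array([[297.31863964,   0.        , 261.62891703],
       [  0.        , 297.31863964, 197.67428491],
       [  0.        ,   0.        ,   1.        ]]), 'hand_eye': array([[ 1.80807176e-04, -9.63880039e-01, -2.66336701e-01,
         6.93042152e-02],
       [ 9.99999977e-01,  1.44521778e-04,  1.55838512e-04,
         1.00243225e-03],
       [-1.11718177e-04, -2.66336723e-01,  9.63880043e-01,
        -1.19872816e-01],
       [ 0.00000000e+00,  0.00000000e+00,  0.00000000e+00,
         1.00000000e+00]])}
```

View pics/scene0x.png

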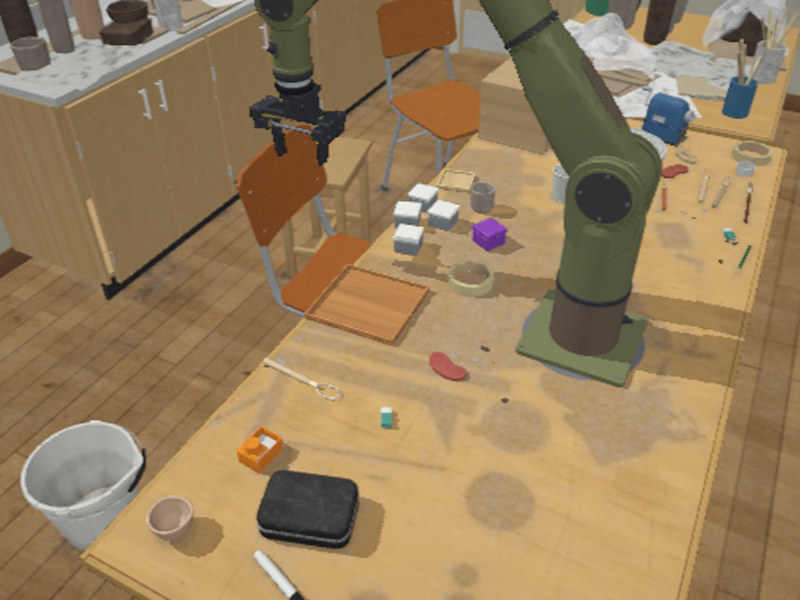

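View pics/wrist0.png

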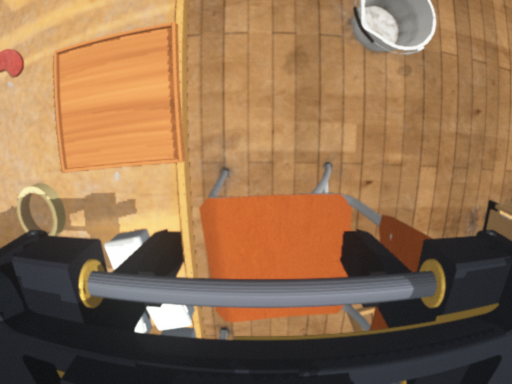

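The scene view shows four grey tubs around (425,215), a purple decoy at (489,235), the stand at (458,180), the tray at (368,303) and one tool at (300,380), which has a loop at its end. Next I'll rectify the views to the table plane.

```bash
cat > h.py <<'E'
from station import ctrl, vision
import cv2, numpy as np
from scipy.spatial.transform import Rotation as Rn
def pose():
    o=ctrl.get_obs();return o,Rn.from_rotvec(o['ee_rot']).as_matrix(),np.array(o['tool_pos'])
def proj(name,P,tp=None):
    "world pts (N,3)->px"
    c=vision.get_calibration(name);K=c['camera_matrix'];P=np.asarray(P,float).reshape(-1,3)
    if name!='wrist':
        q=(P@c['R'].T+c['t'])@K.T;return q[:,:2]/q[:,2:]
    R,t=tp;H=c['hand_eye'];q=((P-t)@R-H[:3,3])@H[:3,:3]
    r=np.hypot(q[:,0],q[:,1]);th=np.arctan2(r,q[:,2]);s=K[0,0]*th/np.maximum(r,1e-9)
    return np.c_[q[:,0]*s+K[0,2],q[:,1]*s+K[1,2]]
def rect(name,img,tp,x0,x1,y0,y1,z,s):
    "top-down: image up=+x, left=+y; s px per m; px (c,r): x=x1-r/s, y=y1-c/s"
    r,c=np.mgrid[0:int((x1-x0)*s),0:int((y1-y0)*s)]
    P=np.c_[(x1-r/s).ravel(),(y1-c/s).ravel(),np.full(r.size,z)]
    m=proj(name,P,tp).reshape(r.shape+(2,)).astype(np.float32)
    return cv2.remap(img,m[...,0],m[...,1],cv2.INTER_CUBIC)
def grab(name):
    o,R,t=pose();return cv2.cvtColor(vision.read_camera(name),cv2.COLOR_RGB2BGR),(R,t)
def grid(im,x1,y1,s,step=.1):
    for k in np.arange(-1,1.01,step):
        r=int((x1-k)*s);c=int((y1-k)*s)
        if 0<=r<im.shape[0]:cv2.line(im,(0,r),(8,r),(0,0,255),1);cv2.putText(im,f"{k:.1f}",(9,r+4),0,.35,(0,0,255),1)
        if 0<=c<im.shape[1]:cv2.line(im,(c,0),(c,8),(255,0,0),1);cv2.putText(im,f"{k:.1f}",(c-8,20),0,.35,(255,0,0),1)
    return im
E
python3 - <<'E'
from h import *
a=rect('scene',cv2.imread('pics/scene0.png'),None,.2,.8,-.5,.5,0.02,800)
cv2.imwrite('pics/top0.png',grid(a,.8,.5,800))
E
```

```text
(no output)
```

View pics/top0.png

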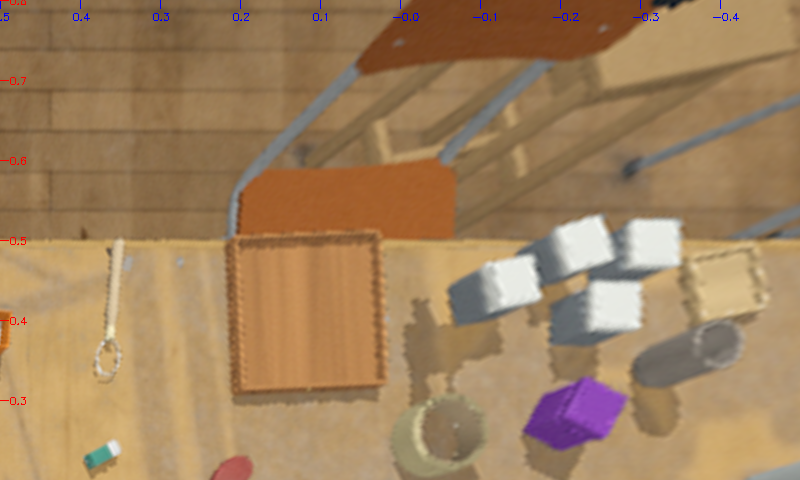

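The top-down view puts the tray at about (0.41, 0.115), the loop tool at (0.42, 0.36) and the tubs around (0.38–0.46, -0.12 to -0.31). The stand is at about (0.445, -0.40). I'll move the wrist camera over for a closer look.

Emit:
send_rows(moves=[{"tx":-0.5,"ty":-1},{"tx":-0.5,"ty":-1},{"tx":-0.5,"ty":-1},{"tx":-0.5,"ty":-1},{"tx":-0.5,"ty":-1},{"tx":-0.5,"ty":-1},{"tx":-0.5,"ty":-1},{"tx":-0.5,"ty":-1},{"tx":-0.5,"ty":-1},{"tx":-0.5,"ty":-1},{"tx":-0.5,"ty":-1},{"tx":-0.5,"ty":-1}])

```text
invalid input
```

Emit:
send_rows(moves=[{"ty":-1},{"ty":-1},{"ty":-1},{"ty":-1},{"ty":-1},{},{},{},{}])

```text
invalid input
```

```bash
python3 - <<'E'
from h import *
o,R,t=pose();print(t,o['ee_rot'],o['joint_positions'],o['t'])
im,tp=grab('wrist');cv2.imwrite('pics/w1.png',im)
a=rect('wrist',im,tp,.3,.55,-.5,-.05,0.044,1750)
cv2.imwrite('pics/top1.png',grid(a,.55,-.05,1750,.05))
np.savez('w1.npz',R=tp[0],t=tp[1])
E
```

```text
[ 6.24537793e-01 -3.17911743e-05  2.63062910e-01] [-2.22073102e+00 -2.22074551e+00  1.71079784e-03] [ 0.03382753  0.68983725 -0.19455091  1.56611734  0.15727119  0.90250061
 -0.21513309] 0.15
```

View pics/top1.png

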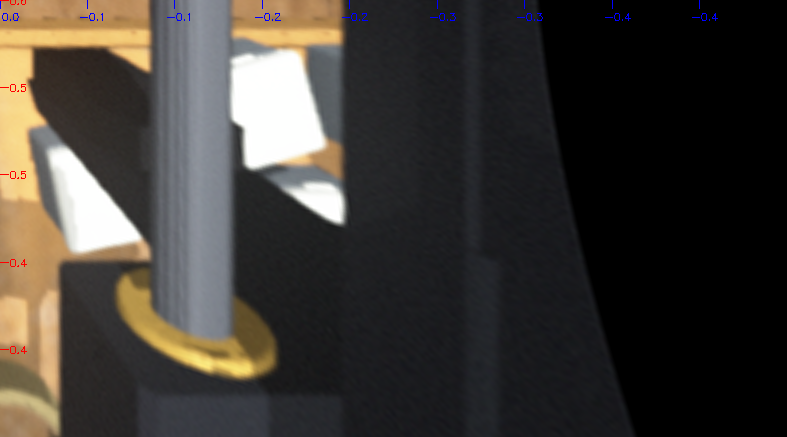

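The arm didn't move: both move calls were refused. I'll retry with every key given.

Emit:
send_rows(moves=[{"tx":-0.5,"ty":-1,"tz":0,"wx":0,"wy":0,"wz":0}])

```text
t: 0.28
tool_pos: [0.6122, -0.0219, 0.2636]
ee_rot: [-2.208, -2.231, -0.011]
ft_force: [0.7, 0.0, 0.7]
grip_width: 1.002
```

Emit:
send_rows(moves=[{"tx":-0.5,"ty":-1,"tz":0,"wx":0,"wy":0,"wz":0},{"tx":-0.5,"ty":-1,"tz":0,"wx":0,"wy":0,"wz":0},{"tx":-0.5,"ty":-1,"tz":0,"wx":0,"wy":0,"wz":0},{"tx":-0.5,"ty":-1,"tz":0,"wx":0,"wy":0,"wz":0},{"tx":-0.5,"ty":-1,"tz":0,"wx":0,"wy":0,"wz":0},{"tx":-0.5,"ty":-1,"tz":0,"wx":0,"wy":0,"wz":0},{"tx":-0.5,"ty":-1,"tz":0,"wx":0,"wy":0,"wz":0},{"tx":-0.5,"ty":-1,"tz":0,"wx":0,"wy":0,"wz":0},{"tx":-0.5,"ty":-1,"tz":0,"wx":0,"wy":0,"wz":0},{"tx":-0.5,"ty":-1,"tz":0,"wx":0,"wy":0,"wz":0},{"tx":-0.5,"ty":-1,"tz":0,"wx":0,"wy":0,"wz":0},{"tx":0,"ty":-1,"tz":0,"wx":0,"wy":0,"wz":0}])

```text
t: 1.28
tool_pos: [0.441, -0.3921, 0.2635]
ee_rot: [-2.222, -2.216, 0.004]
ft_force: [-0.5, -0.1, -0.7]
grip_width: 1.001
```

Emit:
send_rows(moves=[{"tx":0,"ty":-1,"tz":0,"wx":0,"wy":0,"wz":0},{"tx":0,"ty":-1,"tz":0,"wx":0,"wy":0,"wz":0},{"tx":0,"ty":-1,"tz":0,"wx":0,"wy":0,"wz":0},{"tx":0,"ty":-1,"tz":0,"wx":0,"wy":0,"wz":0},{"tx":0,"ty":0,"tz":0,"wx":0,"wy":0,"wz":0},{"tx":0,"ty":0,"tz":0,"wx":0,"wy":0,"wz":0},{"tx":0,"ty":0,"tz":0,"wx":0,"wy":0,"wz":0}])

```text
t: 1.87
tool_pos: [0.4452, -0.5089, 0.2633]
ee_rot: [-2.22, -2.221, -0.002]
ft_force: [0.7, 0.2, -0.9]
grip_width: 1.001
```

```bash
python3 - <<'E'
from h import *
o,R,t=pose();print(t,o['ee_rot'],o['joint_positions'],o['t'])
im,tp=grab('wrist');cv2.imwrite('pics/w1.png',im)
a=rect('wrist',im,tp,.3,.55,-.5,-.05,0.044,1750)
cv2.imwrite('pics/top1b.png',grid(a,.55,-.05,1750,.05))
np.savez('w1.npz',R=tp[0],t=tp[1])
E
```

```text
[ 0.44517969 -0.50890725  0.26327455] [-2.21982670e+00 -2.22117180e+00 -1.71551718e-03] [ 0.90737553  0.76671123 -0.2451067   1.39059092  0.19878375  1.00972655
  0.62275087] 1.8667
```

View pics/top1b.png

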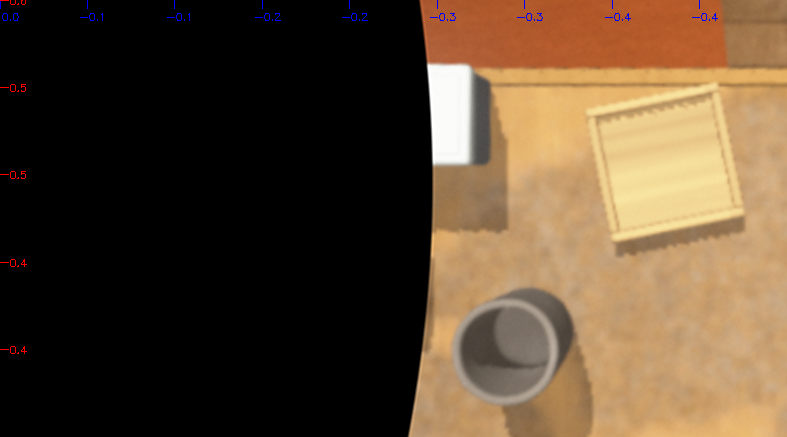

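The stand and pot are clear. Next I'll take two wrist views of the tubs.

Emit:
send_rows(moves=[{"tx":0,"ty":1,"tz":0,"wx":0,"wy":0,"wz":0},{"tx":0,"ty":1,"tz":0,"wx":0,"wy":0,"wz":0},{"tx":0,"ty":1,"tz":0,"wx":0,"wy":0,"wz":0},{"tx":0,"ty":1,"tz":0,"wx":0,"wy":0,"wz":0},{"tx":0,"ty":0,"tz":0,"wx":0,"wy":0,"wz":0},{"tx":0,"ty":0,"tz":0,"wx":0,"wy":0,"wz":0},{"tx":0,"ty":0,"tz":0,"wx":0,"wy":0,"wz":0}])

```text
t: 2.5
tool_pos: [0.4453, -0.3898, 0.2642]
ee_rot: [2.22, 2.222, -0.001]
ft_force: [-0.2, -0.3, -0.3]
grip_width: 0.998
```

```bash
python3 - <<'E'
from h import *
im,tp=grab('wrist');cv2.imwrite('pics/w2.png',im);np.savez('w2.npz',R=tp[0],t=tp[1]);print(tp)
E
```

```text
(array([[-1.17907201e-03,  9.99999243e-01,  3.50629647e-04],
       [ 9.99998895e-01,  1.17938887e-03, -9.04852974e-04],
       [-9.05265818e-04,  3.49562373e-04, -9.99999529e-01]]), array([ 0.44525176, -0.38981809,  0.26420115]))
```

Emit:
send_rows(moves=[{"tx":0,"ty":1,"tz":0,"wx":0,"wy":0,"wz":0},{"tx":0,"ty":1,"tz":0,"wx":0,"wy":0,"wz":0},{"tx":0,"ty":1,"tz":0,"wx":0,"wy":0,"wz":0},{"tx":0,"ty":0.5,"tz":0,"wx":0,"wy":0,"wz":0},{"tx":0,"ty":0,"tz":0,"wx":0,"wy":0,"wz":0},{"tx":0,"ty":0,"tz":0,"wx":0,"wy":0,"wz":0},{"tx":0,"ty":0,"tz":0,"wx":0,"wy":0,"wz":0}])

```text
t: 3.13
tool_pos: [0.445, -0.2872, 0.2638]
ee_rot: [2.223, 2.218, -0.001]
ft_force: [-1.0, -1.2, -0.8]
grip_width: 0.998
```

```bash
python3 - <<'E'
from h import *
im,tp=grab('wrist');cv2.imwrite('pics/w3.png',im);np.savez('w3.npz',R=tp[0],t=tp[1]);print(tp)
out=[]
for n in (2,3):
    d=np.load(f'w{n}.npz');a=rect('wrist',cv2.imread(f'pics/w{n}.png'),(d['R'],d['t']),.36,.53,-.37,0.0,0.044,1750)
    out.append(grid(a,.53,0,1750,.05))
cv2.imwrite('pics/top23.png',np.vstack(out))
E
```

```text
(array([[ 2.62508883e-03,  9.99996461e-01,  4.32595426e-04],
       [ 9.99995269e-01, -2.62439148e-03, -1.60475894e-03],
       [-1.60361796e-03,  4.36806014e-04, -9.99998619e-01]]), array([ 0.4449555 , -0.28723674,  0.26375467]))
```

View pics/top23.png

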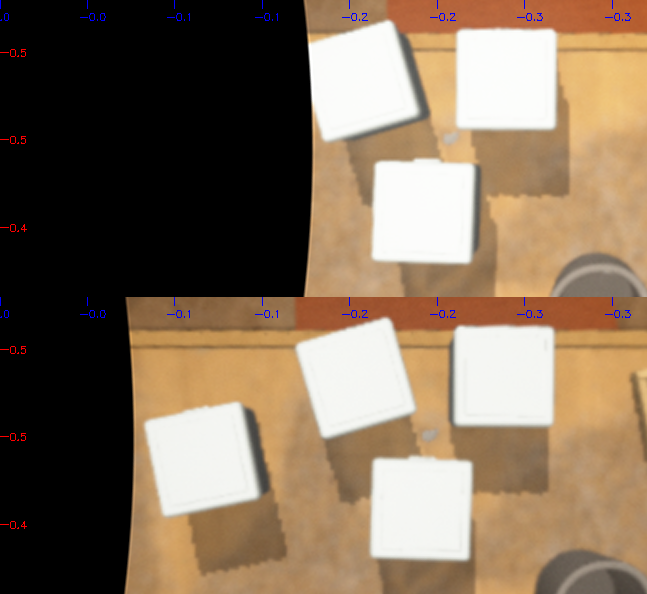

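The lids are clear in the lower panel, centred at about (203,459), (356,377), (503,376) and (421,510). I'll segment them and fit rectangles.

```bash
cat >> h.py <<'E'
def load(n):
    d=np.load(f'w{n}.npz');return cv2.imread(f'pics/w{n}.png'),(d['R'],d['t'])
def tubs(im,tp,x0,x1,y0,y1,z,thr=215,s=2000):
    a=rect('wrist',im,tp,x0,x1,y0,y1,z,s).min(2);m=cv2.morphologyEx((a>thr).astype(np.uint8),cv2.MORPH_OPEN,np.ones((15,15)))
    for c in cv2.findContours(m,cv2.RETR_EXTERNAL,cv2.CHAIN_APPROX_NONE)[0]:
        if cv2.contourArea(c)<1500:continue
        (u,v),(w,h),g=cv2.minAreaRect(c)
        g=-g; g=(g+45)%90-45   # image cw -> world ccw: px angle cw = world cw
        print('tub',round(x1-v/s,4),round(y1-u/s,4),'size',round(w/s,4),round(h/s,4),'yaw',round(g,1))
E
python3 - <<'E'
from h import *
for n in (2,3): print(n);tubs(*load(n),.36,.53,-.34,-.02,.044)
# stand
im,tp=load(1);q=np.array([[587,110],[717,85],[744,214],[616,242]],float)
P=np.c_[.55-q[:,1]/1750,-.05-q[:,0]/1750,np.full(4,.044)]
c=vision.get_calibration('wrist');C=tp[0]@c['hand_eye'][:3,3]+tp[1]
Q=C+(P-C)*((.012-C[2])/(P[:,2]-C[2]))[:,None]
print(Q.round(4),Q.mean(0),np.linalg.norm(Q-np.roll(Q,1,0),axis=1))
for e in (Q[0]-Q[1],Q[3]-Q[2],Q[0]-Q[3],Q[1]-Q[2]): print(np.degrees(np.arctan2(e[1],e[0])))
E
```

```text
2
tub 0.4098 -0.2415 size 0.0556 0.0577 yaw -1.3
tub 0.485 -0.289 size 0.055 0.056 yaw 0.0
tub 0.4841 -0.2041 size 0.0557 0.0559 yaw 16.1
3
tub 0.4096 -0.2404 size 0.0552 0.0563 yaw -1.8
tub 0.4381 -0.1148 size 0.0556 0.0548 yaw 11.5
tub 0.4853 -0.2878 size 0.0545 0.0545 yaw 0.0
tub 0.4843 -0.203 size 0.055 0.0551 yaw 16.3
[[ 0.491  -0.3803  0.012 ]
 [ 0.5066 -0.4616  0.012 ]
 [ 0.426  -0.4785  0.012 ]
 [ 0.4085 -0.3984  0.012 ]] [ 0.45802286 -0.42970066  0.012     ] [0.08451168 0.082782   0.0824151  0.08193449]
100.8855270546587
102.3390872783262
12.390856660680901
11.821488340607297
```

Tub fits agree between the two views to about 1 mm: A (0.438, -0.114, 11.5°), B (0.485, -0.203, 16°), C (0.4855, -0.2886, 0°), D (0.409, -0.2406, -1.5°). The stand is at about (0.458, -0.430) with a yaw of about 12°. I'll heft C first.

Emit:
send_rows(moves=[{"tx":0.7,"ty":0,"tz":-1,"wx":0,"wy":0,"wz":0},{"tx":0.65,"ty":0,"tz":-1,"wx":0,"wy":0,"wz":0},{"tx":0,"ty":0,"tz":-1,"wx":0,"wy":0,"wz":0},{"tx":0,"ty":0,"tz":-1,"wx":0,"wy":0,"wz":0},{"tx":0,"ty":0,"tz":-1,"wx":0,"wy":0,"wz":0},{"tx":0,"ty":0,"tz":-0.5,"wx":0,"wy":0,"wz":0},{"tx":0,"ty":0,"tz":0,"wx":0,"wy":0,"wz":0},{"tx":0,"ty":0,"tz":0,"wx":0,"wy":0,"wz":0},{"tx":0,"ty":0,"tz":0,"wx":0,"wy":0,"wz":0},{"tx":0,"ty":0,"tz":0,"wx":0,"wy":0,"wz":0}], grip=76, grip_force=25)

```text
t: 4.02
tool_pos: [0.4864, -0.2861, 0.1002]
ee_rot: [2.22, 2.218, 0.001]
ft_force: [-0.1, 0.4, 0.3]
grip_width: 0.863
```

```bash
python3 - <<'E'
from h import *
o,R,t=pose();print(t,o['joint_positions'].round(2))
b=cv2.cvtColor(vision.read_camera('side'),cv2.COLOR_RGB2BGR);cv2.imwrite('pics/side1.png',b)
for i in range(5):
    vision.read_camera('wrist');o=ctrl.get_obs();print(o['ft_force'].round(2),np.round(o['tool_pos'],4))
E
```

```text
[ 0.4863739  -0.28609166  0.10015021] [ 0.54  0.85 -0.15  1.87  0.27  0.43  0.19]
[-0.28  0.25  0.22] [ 0.4862 -0.2857  0.1001]
[-0.37  0.   -0.6 ] [ 0.4861 -0.2855  0.0999]
[-0.13 -0.31  0.52] [ 0.486  -0.2854  0.0997]
[ 0.59  0.54 -0.1 ] [ 0.4859 -0.2852  0.0995]
[ 0.64 -0.48  0.36] [ 0.4858 -0.2851  0.0993]
```

View pics/side1.png

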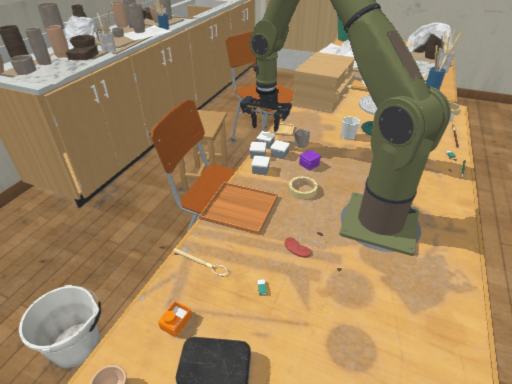

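Only the loop tool is in the work area (side view, around (203,262)). Now I'll grasp C.

Emit:
send_rows(moves=[{"tx":0,"ty":-0.12,"tz":-1,"wx":0,"wy":0,"wz":0},{"tx":0,"ty":0,"tz":-0.6,"wx":0,"wy":0,"wz":0},{"tx":0,"ty":0,"tz":-0.45,"wx":0,"wy":0,"wz":0},{"tx":0,"ty":0,"tz":0,"wx":0,"wy":0,"wz":0},{"tx":0,"ty":0,"tz":0,"wx":0,"wy":0,"wz":0},{"tx":0,"ty":0,"tz":0,"wx":0,"wy":0,"wz":0}])

```text
t: 4.82
tool_pos: [0.486, -0.2887, 0.038]
ee_rot: [2.221, 2.221, 0.001]
ft_force: [0.9, -0.6, -0.3]
grip_width: 0.864
```

Emit:
send_rows(moves=[{"tx":0,"ty":0,"tz":0,"wx":0,"wy":0,"wz":0},{"tx":0,"ty":0,"tz":0,"wx":0,"wy":0,"wz":0},{"tx":0,"ty":0,"tz":0,"wx":0,"wy":0,"wz":0},{"tx":0,"ty":0,"tz":0,"wx":0,"wy":0,"wz":0},{"tx":0,"ty":0,"tz":0,"wx":0,"wy":0,"wz":0},{"tx":0,"ty":0,"tz":0,"wx":0,"wy":0,"wz":0},{"tx":0,"ty":0,"tz":0.5,"wx":0,"wy":0,"wz":0},{"tx":0,"ty":0,"tz":0.5,"wx":0,"wy":0,"wz":0},{"tx":0,"ty":0,"tz":0.5,"wx":0,"wy":0,"wz":0},{"tx":0,"ty":0,"tz":0,"wx":0,"wy":0,"wz":0},{"tx":0,"ty":0,"tz":0,"wx":0,"wy":0,"wz":0},{"tx":0,"ty":0,"tz":0,"wx":0,"wy":0,"wz":0}], grip=40, grip_force=30)

```text
t: 5.82
tool_pos: [0.4851, -0.2884, 0.0816]
ee_rot: [-2.221, -2.221, 0.0]
ft_force: [0.0, -0.3, -2.7]
grip_width: 0.657
```

```bash
cat > heft.py <<'E'
from h import *
o,R,t=pose();print(t.round(4),'grip',o['grip_width']*88.1,'t',o['t'])
F=[]
for i in range(12):
    vision.read_camera('wrist');F.append(ctrl.get_obs()['ft_force'])
F=np.array(F);print('F',F.mean(0).round(2),'sd',F.std(0).round(2),'kg',-F[:,2].mean()/9.81,pose()[2].round(4))
E
python3 heft.py
```

```text
[ 0.4851 -0.2884  0.0816] grip 57.907165140344176 t 5.8167
F [-0.06  0.07 -1.97] sd [0.61 0.41 0.67] kg 0.20058855625467384 [ 0.4855 -0.2886  0.0822]
```

C weighs about 0.20 kg. I'll set it down 20 mm to the right and go to A.

Emit:
send_rows(moves=[{"tx":0,"ty":-0.35,"tz":0,"wx":0,"wy":0,"wz":0},{"tx":0,"ty":-0.35,"tz":-0.5,"wx":0,"wy":0,"wz":0},{"tx":0,"ty":0,"tz":-0.5,"wx":0,"wy":0,"wz":0},{"tx":0,"ty":0,"tz":-0.48,"wx":0,"wy":0,"wz":0},{"tx":0,"ty":0,"tz":0,"wx":0,"wy":0,"wz":0},{"tx":0,"ty":0,"tz":0,"wx":0,"wy":0,"wz":0},{"tx":0,"ty":0,"tz":0,"wx":0,"wy":0,"wz":0},{"tx":0,"ty":0,"tz":0,"wx":0,"wy":0,"wz":0}])

```text
t: 7.08
tool_pos: [0.4856, -0.3099, 0.0381]
ee_rot: [2.221, 2.221, 0.0]
ft_force: [0.7, -0.3, -1.3]
grip_width: 0.656
```

Emit:
send_rows(moves=[{"tx":0,"ty":0,"tz":0,"wx":0,"wy":0,"wz":0},{"tx":0,"ty":0,"tz":0,"wx":0,"wy":0,"wz":0},{"tx":0,"ty":0,"tz":0,"wx":0,"wy":0,"wz":0},{"tx":0,"ty":0,"tz":0,"wx":0,"wy":0,"wz":0},{"tx":0,"ty":0,"tz":1,"wx":0,"wy":0,"wz":0},{"tx":0,"ty":0,"tz":1,"wx":0,"wy":0,"wz":0},{"tx":0,"ty":1,"tz":0,"wx":0,"wy":0,"wz":1},{"tx":-0.6,"ty":1,"tz":0,"wx":0,"wy":0,"wz":1},{"tx":-0.4,"ty":1,"tz":0,"wx":0,"wy":0,"wz":0.3},{"tx":-0.3,"ty":1,"tz":0,"wx":0,"wy":0,"wz":0},{"tx":-0.3,"ty":1,"tz":0,"wx":0,"wy":0,"wz":0},{"tx":0,"ty":1,"tz":0,"wx":0,"wy":0,"wz":0}], grip=78)

```text
t: 8.08
tool_pos: [0.4351, -0.1287, 0.0982]
ee_rot: [-1.988, -2.43, 0.003]
ft_force: [0.9, 0.8, 0.1]
grip_width: 0.882
```

Emit:
send_rows(moves=[{"tx":0,"ty":0.5,"tz":0,"wx":0,"wy":0,"wz":0},{"tx":0,"ty":0,"tz":0,"wx":0,"wy":0,"wz":0},{"tx":0,"ty":0,"tz":0,"wx":0,"wy":0,"wz":0},{"tx":0,"ty":0,"tz":0,"wx":0,"wy":0,"wz":0},{"tx":0,"ty":0,"tz":0,"wx":0,"wy":0,"wz":0}])

```text
t: 8.5
tool_pos: [0.4376, -0.1164, 0.0979]
ee_rot: [1.99, 2.429, -0.001]
ft_force: [-0.1, -0.1, 0.8]
grip_width: 0.884
```

```bash
python3 - <<'E'
from h import *
o,R,t=pose();print(t.round(4),'jaw yaw',np.degrees(np.arctan2(R[1,1],R[0,1])),o['grip_width']*88)
E
```

```text
[ 0.4376 -0.1164  0.0979] jaw yaw 11.345070319834068 77.79416588037145
```

Emit:
send_rows(moves=[{"tx":0,"ty":0.08,"tz":-1,"wx":0,"wy":0,"wz":0},{"tx":0,"ty":0,"tz":-0.6,"wx":0,"wy":0,"wz":0},{"tx":0,"ty":0,"tz":-0.43,"wx":0,"wy":0,"wz":0},{"tx":0,"ty":0,"tz":0,"wx":0,"wy":0,"wz":0},{"tx":0,"ty":0,"tz":0,"wx":0,"wy":0,"wz":0},{"tx":0,"ty":0,"tz":0,"wx":0,"wy":0,"wz":0}])

```text
t: 9.0
tool_pos: [0.4406, -0.114, 0.0462]
ee_rot: [-1.987, -2.427, 0.005]
ft_force: [1.3, 0.5, -0.2]
grip_width: 0.887
```

Emit:
send_rows(moves=[{"tx":0,"ty":0,"tz":0,"wx":0,"wy":0,"wz":0},{"tx":0,"ty":0,"tz":0,"wx":0,"wy":0,"wz":0},{"tx":0,"ty":0,"tz":0,"wx":0,"wy":0,"wz":0},{"tx":0,"ty":0,"tz":0,"wx":0,"wy":0,"wz":0},{"tx":0,"ty":0,"tz":0,"wx":0,"wy":0,"wz":0},{"tx":0,"ty":0,"tz":0,"wx":0,"wy":0,"wz":0},{"tx":0,"ty":0,"tz":0.5,"wx":0,"wy":0,"wz":0},{"tx":0,"ty":0,"tz":0.5,"wx":0,"wy":0,"wz":0},{"tx":0,"ty":0,"tz":0.5,"wx":0,"wy":0,"wz":0},{"tx":0,"ty":0,"tz":0,"wx":0,"wy":0,"wz":0},{"tx":0,"ty":0,"tz":0,"wx":0,"wy":0,"wz":0},{"tx":0,"ty":0,"tz":0,"wx":0,"wy":0,"wz":0}], grip=40)

```text
t: 10.0
tool_pos: [0.4405, -0.1131, 0.0902]
ee_rot: [-1.984, -2.428, 0.005]
ft_force: [-0.3, 0.2, -6.4]
grip_width: 0.658
```

```bash
python3 heft.py
```

```text
[ 0.4405 -0.1131  0.0902] grip 57.979389739304345 t 10.0
F [-0.08 -0.15 -6.19] sd [0.51 0.49 0.39] kg 0.631296018692697 [ 0.4405 -0.1131  0.0908]
```

A weighs about 0.63 kg. With a 0.65 kg cap and gaps of at least 80 g, it must be the heaviest, so it goes straight onto the stand.

Emit:
send_rows(moves=[{"tx":0,"ty":0,"tz":0.7,"wx":0,"wy":0,"wz":0},{"tx":0,"ty":-0.3,"tz":0.7,"wx":0,"wy":0,"wz":0},{"tx":0,"ty":-1,"tz":0,"wx":0,"wy":0,"wz":0},{"tx":0,"ty":-1,"tz":0,"wx":0,"wy":0,"wz":0},{"tx":0.1,"ty":-1,"tz":0,"wx":0,"wy":0,"wz":0},{"tx":0.1,"ty":-1,"tz":0,"wx":0,"wy":0,"wz":0},{"tx":0.1,"ty":-1,"tz":0,"wx":0,"wy":0,"wz":0},{"tx":0.1,"ty":-1,"tz":0,"wx":0,"wy":0,"wz":0},{"tx":0.1,"ty":-1,"tz":0,"wx":0,"wy":0,"wz":0},{"tx":0.1,"ty":-1,"tz":0,"wx":0,"wy":0,"wz":0},{"tx":0,"ty":-1,"tz":0,"wx":0,"wy":0,"wz":0},{"tx":0,"ty":-1,"tz":0,"wx":0,"wy":0,"wz":0}])

```text
t: 11.6
tool_pos: [0.4574, -0.4235, 0.1322]
ee_rot: [-1.983, -2.427, 0.005]
ft_force: [0.8, -0.6, -5.7]
grip_width: 0.659
```

Emit:
send_rows(moves=[{"tx":0,"ty":-0.25,"tz":0,"wx":0,"wy":0,"wz":0.1},{"tx":0,"ty":0,"tz":0,"wx":0,"wy":0,"wz":0},{"tx":0,"ty":0,"tz":0,"wx":0,"wy":0,"wz":0},{"tx":0,"ty":0,"tz":0,"wx":0,"wy":0,"wz":0},{"tx":0,"ty":0,"tz":0,"wx":0,"wy":0,"wz":0},{"tx":0,"ty":0,"tz":0,"wx":0,"wy":0,"wz":0}])

```text
t: 12.1
tool_pos: [0.4589, -0.428, 0.1328]
ee_rot: [-1.97, -2.439, 0.004]
ft_force: [-0.6, 0.3, -6.1]
grip_width: 0.656
```

```bash
python3 - <<'E'
from h import *
o,R,t=pose();print(t.round(4),'jaw yaw',np.degrees(np.arctan2(R[1,1],R[0,1])),o['grip_width']*88,o['joint_positions'].round(2))
im,tp=load(1)
a=rect('wrist',im,tp,.39,.52,-.5,-.35,0.012,4000)
# overlay nominal stand outline for a visual check
th=np.radians(11.9);c=np.array([.458,-.43]);
for h in (.043,.037):
    q=np.array([[h,h],[h,-h],[-h,-h],[-h,h]])@np.array([[np.cos(th),np.sin(th)],[-np.sin(th),np.cos(th)]])+c
    px=np.c_[(-.35-q[:,1])*4000,(.52-q[:,0])*4000].astype(np.int32)
    cv2.polylines(a,[px],True,(0,0,255),1)
cv2.imwrite('pics/stand.png',a)
E
```

```text
[ 0.4589 -0.428   0.1328] jaw yaw 12.14368530785477 57.69521249046162 [ 0.94  0.9  -0.49  1.64  0.57  0.75  0.39]
```

View pics/stand.png

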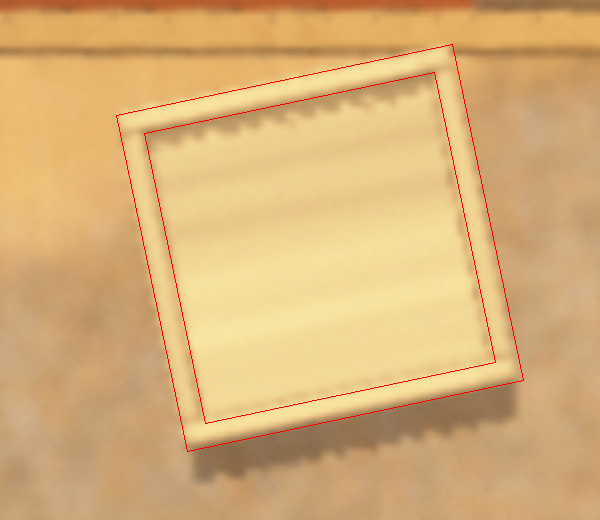

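The outline of the stand fits the image to within about 1–2 mm. I'll lower A.

Emit:
send_rows(moves=[{"tx":-0.03,"ty":-0.07,"tz":-0.8,"wx":0,"wy":0,"wz":0},{"tx":0,"ty":0,"tz":-0.8,"wx":0,"wy":0,"wz":0},{"tx":0,"ty":0,"tz":-0.5,"wx":0,"wy":0,"wz":0},{"tx":0,"ty":0,"tz":-0.3,"wx":0,"wy":0,"wz":0},{"tx":0,"ty":0,"tz":-0.2,"wx":0,"wy":0,"wz":0},{"tx":0,"ty":0,"tz":-0.1,"wx":0,"wy":0,"wz":0},{"tx":0,"ty":0,"tz":0,"wx":0,"wy":0,"wz":0},{"tx":0,"ty":0,"tz":0,"wx":0,"wy":0,"wz":0},{"tx":0,"ty":0,"tz":0,"wx":0,"wy":0,"wz":0},{"tx":0,"ty":0,"tz":0,"wx":0,"wy":0,"wz":0}])

```text
t: 12.93
tool_pos: [0.4582, -0.4322, 0.0525]
ee_rot: [-1.975, -2.438, 0.005]
ft_force: [-0.4, 0.6, -4.6]
grip_width: 0.653
```

```bash
python3 heft.py
```

```text
[ 0.4582 -0.4322  0.0525] grip 57.48573720888769 t 12.9333
F [ 0.52 -0.21  0.28] sd [0.53 0.52 2.08] kg -0.02804947649024454 [ 0.4582 -0.4321  0.0524]
```

A is seated: the load is transferred and z matches. I'll release it, turn the jaws 76° and head for D.

Emit:
send_rows(moves=[{"tx":0,"ty":0,"tz":0,"wx":0,"wy":0,"wz":0},{"tx":0,"ty":0,"tz":0,"wx":0,"wy":0,"wz":0},{"tx":0,"ty":0,"tz":0,"wx":0,"wy":0,"wz":0},{"tx":0,"ty":0,"tz":0,"wx":0,"wy":0,"wz":0},{"tx":0,"ty":0,"tz":0.8,"wx":0,"wy":0,"wz":0},{"tx":0,"ty":0,"tz":0.8,"wx":0,"wy":0,"wz":0},{"tx":0,"ty":0,"tz":0.8,"wx":0,"wy":0,"wz":0},{"tx":0,"ty":0.4,"tz":0,"wx":0,"wy":0,"wz":1},{"tx":0,"ty":0.5,"tz":0,"wx":0,"wy":0,"wz":1},{"tx":0,"ty":0.5,"tz":0,"wx":0,"wy":0,"wz":1},{"tx":0,"ty":0.5,"tz":0,"wx":0,"wy":0,"wz":1},{"tx":0,"ty":0.5,"tz":0,"wx":0,"wy":0,"wz":1}], grip=78)

```text
t: 14.53
tool_pos: [0.4574, -0.3591, 0.1238]
ee_rot: [-1.394, -2.81, 0.007]
ft_force: [0.2, -0.1, 0.4]
grip_width: 0.885
```

Emit:
send_rows(moves=[{"tx":-0.2,"ty":0.5,"tz":0,"wx":0,"wy":0,"wz":1},{"tx":-0.2,"ty":0.5,"tz":0,"wx":0,"wy":0,"wz":1},{"tx":-0.2,"ty":0.5,"tz":0,"wx":0,"wy":0,"wz":1},{"tx":-0.2,"ty":0.5,"tz":0,"wx":0,"wy":0,"wz":1},{"tx":-0.2,"ty":0.5,"tz":0,"wx":0,"wy":0,"wz":1},{"tx":-0.2,"ty":0.5,"tz":0,"wx":0,"wy":0,"wz":1},{"tx":-0.2,"ty":0.5,"tz":0,"wx":0,"wy":0,"wz":1},{"tx":-0.2,"ty":0.5,"tz":0,"wx":0,"wy":0,"wz":1},{"tx":0,"ty":0,"tz":0,"wx":0,"wy":0,"wz":1},{"tx":0,"ty":0,"tz":0,"wx":0,"wy":0,"wz":1},{"tx":0,"ty":0,"tz":0,"wx":0,"wy":0,"wz":0.3},{"tx":0,"ty":0,"tz":0,"wx":0,"wy":0,"wz":0}])

```text
t: 15.53
tool_pos: [0.4096, -0.2399, 0.1237]
ee_rot: [-0.043, -3.139, 0.009]
ft_force: [0.2, -0.1, -0.2]
grip_width: 0.884
```

Emit:
send_rows(moves=[{"tx":0,"ty":0,"tz":0,"wx":0,"wy":0,"wz":0},{"tx":0,"ty":0,"tz":0,"wx":0,"wy":0,"wz":0},{"tx":0,"ty":0,"tz":0,"wx":0,"wy":0,"wz":0},{"tx":0,"ty":0,"tz":0,"wx":0,"wy":0,"wz":0}])

```text
t: 15.87
tool_pos: [0.4097, -0.2398, 0.1238]
ee_rot: [-0.042, -3.139, 0.01]
ft_force: [0.7, 0.2, -0.3]
grip_width: 0.883
```

```bash
cat > where.py <<'E'
from h import *
o,R,t=pose();print(t.round(4),'tilt',R[:2,2].round(4),'jaw yaw',np.degrees(np.arctan2(R[1,1],R[0,1])),'mm',o['grip_width']*88.1,o['joint_positions'].round(2),o['t'],o['ft_force'].round(1))
E
python3 where.py
```

```text
[ 0.4097 -0.2398  0.1238] tilt [-0.0025 -0.006 ] jaw yaw 88.46086620772562 mm 77.83434606538479 [ 0.84  0.83 -0.68  2.11  1.03  0.58  0.93] 15.8667 [ 0.7  0.2 -0.3]
```

Emit:
send_rows(moves=[{"tx":0,"ty":-0.03,"tz":-1,"wx":0,"wy":0,"wz":0},{"tx":0,"ty":0,"tz":-1,"wx":0,"wy":0,"wz":0},{"tx":0,"ty":0,"tz":-0.5,"wx":0,"wy":0,"wz":0},{"tx":0,"ty":0,"tz":-0.39,"wx":0,"wy":0,"wz":0},{"tx":0,"ty":0,"tz":0,"wx":0,"wy":0,"wz":0},{"tx":0,"ty":0,"tz":0,"wx":0,"wy":0,"wz":0},{"tx":0,"ty":0,"tz":0,"wx":0,"wy":0,"wz":0}])

```text
t: 16.45
tool_pos: [0.41, -0.2407, 0.0377]
ee_rot: [-0.041, -3.14, 0.01]
ft_force: [0.1, -0.5, -0.1]
grip_width: 0.883
```

Emit:
send_rows(moves=[{"tx":0,"ty":0,"tz":0,"wx":0,"wy":0,"wz":0},{"tx":0,"ty":0,"tz":0,"wx":0,"wy":0,"wz":0},{"tx":0,"ty":0,"tz":0,"wx":0,"wy":0,"wz":0},{"tx":0,"ty":0,"tz":0,"wx":0,"wy":0,"wz":0},{"tx":0,"ty":0,"tz":0,"wx":0,"wy":0,"wz":0},{"tx":0,"ty":0,"tz":0,"wx":0,"wy":0,"wz":0},{"tx":0,"ty":0,"tz":0.5,"wx":0,"wy":0,"wz":0},{"tx":0,"ty":0,"tz":0.5,"wx":0,"wy":0,"wz":0},{"tx":0,"ty":0,"tz":0.5,"wx":0,"wy":0,"wz":0},{"tx":0,"ty":0,"tz":0,"wx":0,"wy":0,"wz":0},{"tx":0,"ty":0,"tz":0,"wx":0,"wy":0,"wz":0},{"tx":0,"ty":0,"tz":0,"wx":0,"wy":0,"wz":0}], grip=40)

```text
t: 17.45
tool_pos: [0.4093, -0.2408, 0.0815]
ee_rot: [-0.041, -3.138, 0.009]
ft_force: [0.0, 0.5, -1.6]
grip_width: 0.653
```

```bash
python3 heft.py; python3 where.py
```

```text
[ 0.4093 -0.2408  0.0815] grip 57.51089422150271 t 17.45
F [-0.01  0.08 -0.59] sd [0.61 0.59 0.54] kg 0.05986456179861194 [ 0.4096 -0.2406  0.0821]
[ 0.4096 -0.2406  0.0821] tilt [-0.0026 -0.0058] jaw yaw 88.50705826353169 mm 57.80939632434023 [ 0.78  0.89 -0.58  2.13  1.17  0.49  0.82] 18.05 [-0.  -0.1 -0.4]
```

D is the light one, around 0.06–0.1 kg. I'll set it back and heft B.

Emit:
send_rows(moves=[{"tx":0,"ty":0,"tz":-0.6,"wx":0,"wy":0,"wz":0},{"tx":0,"ty":0,"tz":-0.5,"wx":0,"wy":0,"wz":0},{"tx":0,"ty":0,"tz":-0.4,"wx":0,"wy":0,"wz":0},{"tx":0,"ty":0,"tz":0,"wx":0,"wy":0,"wz":0},{"tx":0,"ty":0,"tz":0,"wx":0,"wy":0,"wz":0},{"tx":0,"ty":0,"tz":0,"wx":0,"wy":0,"wz":0},{"tx":0,"ty":0,"tz":0,"wx":0,"wy":0,"wz":0}])

```text
t: 18.63
tool_pos: [0.4098, -0.2407, 0.0373]
ee_rot: [-0.041, -3.139, 0.009]
ft_force: [-0.4, 0.5, -0.8]
grip_width: 0.658
```

Emit:
send_rows(moves=[{"tx":0,"ty":0,"tz":0,"wx":0,"wy":0,"wz":0},{"tx":0,"ty":0,"tz":0,"wx":0,"wy":0,"wz":0},{"tx":0,"ty":0,"tz":0,"wx":0,"wy":0,"wz":0},{"tx":0,"ty":0,"tz":0,"wx":0,"wy":0,"wz":0},{"tx":0,"ty":0,"tz":1,"wx":0,"wy":0,"wz":0},{"tx":0,"ty":0,"tz":1,"wx":0,"wy":0,"wz":0},{"tx":0.6,"ty":0.3,"tz":0,"wx":0,"wy":0,"wz":1},{"tx":0.6,"ty":0.3,"tz":0,"wx":0,"wy":0,"wz":1},{"tx":0.6,"ty":0.3,"tz":0,"wx":0,"wy":0,"wz":1},{"tx":0.7,"ty":0.36,"tz":0,"wx":0,"wy":0,"wz":0.54},{"tx":0,"ty":0,"tz":0,"wx":0,"wy":0,"wz":0},{"tx":0,"ty":0,"tz":0,"wx":0,"wy":0,"wz":0}], grip=76)

```text
t: 19.63
tool_pos: [0.4855, -0.2019, 0.0972]
ee_rot: [0.444, -3.11, 0.009]
ft_force: [0.9, 0.7, 0.3]
grip_width: 0.86
```

Emit:
send_rows(moves=[{"tx":0,"ty":0,"tz":0,"wx":0,"wy":0,"wz":0},{"tx":0,"ty":0,"tz":0,"wx":0,"wy":0,"wz":0},{"tx":0,"ty":0,"tz":0,"wx":0,"wy":0,"wz":0}])

```text
t: 19.88
tool_pos: [0.4835, -0.2037, 0.0969]
ee_rot: [0.441, -3.107, 0.011]
ft_force: [-0.3, 0.1, -0.1]
grip_width: 0.86
```

```bash
python3 where.py
```

```text
[ 0.4835 -0.2037  0.0969] tilt [-0.0021 -0.0071] jaw yaw 106.14303134825063 mm 75.79823006249593 [ 0.72  0.92 -0.71  1.98  1.03  0.66  1.17] 19.8833 [-0.3  0.1 -0.1]
```

Emit:
send_rows(moves=[{"tx":0.04,"ty":0.03,"tz":-1,"wx":0,"wy":0,"wz":0},{"tx":0,"ty":0,"tz":-0.6,"wx":0,"wy":0,"wz":0},{"tx":0,"ty":0,"tz":-0.4,"wx":0,"wy":0,"wz":0},{"tx":0,"ty":0,"tz":0,"wx":0,"wy":0,"wz":0},{"tx":0,"ty":0,"tz":0,"wx":0,"wy":0,"wz":0},{"tx":0,"ty":0,"tz":0,"wx":0,"wy":0,"wz":0}])

```text
t: 20.38
tool_pos: [0.486, -0.2021, 0.0378]
ee_rot: [0.442, -3.109, 0.01]
ft_force: [0.1, 0.5, -0.5]
grip_width: 0.865
```

Emit:
send_rows(moves=[{"tx":0,"ty":0,"tz":0,"wx":0,"wy":0,"wz":0},{"tx":0,"ty":0,"tz":0,"wx":0,"wy":0,"wz":0},{"tx":0,"ty":0,"tz":0,"wx":0,"wy":0,"wz":0},{"tx":0,"ty":0,"tz":0,"wx":0,"wy":0,"wz":0},{"tx":0,"ty":0,"tz":0,"wx":0,"wy":0,"wz":0},{"tx":0,"ty":0,"tz":0,"wx":0,"wy":0,"wz":0},{"tx":0,"ty":0,"tz":0.5,"wx":0,"wy":0,"wz":0},{"tx":0,"ty":0,"tz":0.5,"wx":0,"wy":0,"wz":0},{"tx":0,"ty":0,"tz":0.5,"wx":0,"wy":0,"wz":0},{"tx":0,"ty":0,"tz":0,"wx":0,"wy":0,"wz":0},{"tx":0,"ty":0,"tz":0,"wx":0,"wy":0,"wz":0},{"tx":0,"ty":0,"tz":0,"wx":0,"wy":0,"wz":0}], grip=40)

```text
t: 21.38
tool_pos: [0.4852, -0.2021, 0.0812]
ee_rot: [0.442, -3.107, 0.009]
ft_force: [0.2, 0.3, -3.5]
grip_width: 0.659
```

```bash
python3 heft.py; python3 where.py
```

```text
[ 0.4852 -0.2021  0.0812] grip 58.04489962406332 t 21.3833
F [-0.2  -0.25 -3.38] sd [0.65 0.54 0.28] kg 0.3447563364335553 [ 0.4859 -0.202   0.0821]
[ 0.4859 -0.202   0.0821] tilt [-0.0006 -0.0063] jaw yaw 106.20747015212055 mm 57.6522727852501 [ 0.7   0.95 -0.68  1.98  1.07  0.63  1.14] 21.9833 [-0.2 -0.6 -3.5]
```

B weighs about 0.345 kg, so the order from the bottom is A, B, C, D. I'll carry B to the stand.

Emit:
send_rows(moves=[{"tx":0,"ty":0,"tz":0.8,"wx":0,"wy":0,"wz":0},{"tx":0,"ty":0,"tz":0.8,"wx":0,"wy":0,"wz":0},{"tx":-0.2,"ty":-1,"tz":0,"wx":0,"wy":0,"wz":-0.4},{"tx":-0.2,"ty":-1,"tz":0,"wx":0,"wy":0,"wz":-0.44},{"tx":-0.2,"ty":-1,"tz":0,"wx":0,"wy":0,"wz":0},{"tx":-0.2,"ty":-1,"tz":0,"wx":0,"wy":0,"wz":0},{"tx":-0.08,"ty":-1,"tz":0,"wx":0,"wy":0,"wz":0},{"tx":0,"ty":-1,"tz":0,"wx":0,"wy":0,"wz":0},{"tx":0,"ty":-1,"tz":0,"wx":0,"wy":0,"wz":0},{"tx":0,"ty":-0.66,"tz":0,"wx":0,"wy":0,"wz":0},{"tx":0,"ty":0,"tz":0,"wx":0,"wy":0,"wz":0},{"tx":0,"ty":0,"tz":0,"wx":0,"wy":0,"wz":0}])

```text
t: 22.98
tool_pos: [0.4585, -0.433, 0.1295]
ee_rot: [0.323, -3.123, 0.009]
ft_force: [-0.4, 1.5, -3.6]
grip_width: 0.652
```

Emit:
send_rows(moves=[{"tx":0,"ty":0,"tz":0,"wx":0,"wy":0,"wz":0},{"tx":0,"ty":0,"tz":0,"wx":0,"wy":0,"wz":0},{"tx":0,"ty":0,"tz":0,"wx":0,"wy":0,"wz":0},{"tx":0,"ty":0,"tz":0,"wx":0,"wy":0,"wz":0},{"tx":0,"ty":0,"tz":0,"wx":0,"wy":0,"wz":0},{"tx":0,"ty":0,"tz":0,"wx":0,"wy":0,"wz":0}])

```text
t: 23.48
tool_pos: [0.4596, -0.4314, 0.1302]
ee_rot: [0.329, -3.122, 0.01]
ft_force: [0.1, 0.4, -3.2]
grip_width: 0.654
```

```bash
python3 where.py
```

```text
[ 0.4596 -0.4314  0.1302] tilt [-0.0011 -0.0063] jaw yaw 102.0454481191585 mm 57.60319249297155 [ 1.09  0.98 -0.79  1.64  0.86  0.91  1.73] 23.4833 [ 0.1  0.4 -3.2]
```

Emit:
send_rows(moves=[{"tx":0,"ty":-0.02,"tz":-0.5,"wx":0,"wy":0,"wz":0},{"tx":0,"ty":0,"tz":-0.4,"wx":0,"wy":0,"wz":0},{"tx":0,"ty":0,"tz":-0.3,"wx":0,"wy":0,"wz":0},{"tx":0,"ty":0,"tz":-0.15,"wx":0,"wy":0,"wz":0},{"tx":0,"ty":0,"tz":-0.07,"wx":0,"wy":0,"wz":0},{"tx":0,"ty":0,"tz":0,"wx":0,"wy":0,"wz":0},{"tx":0,"ty":0,"tz":0,"wx":0,"wy":0,"wz":0},{"tx":0,"ty":0,"tz":0,"wx":0,"wy":0,"wz":0},{"tx":0,"ty":0,"tz":0,"wx":0,"wy":0,"wz":0}])

```text
t: 24.23
tool_pos: [0.4582, -0.4318, 0.0877]
ee_rot: [0.328, -3.12, 0.008]
ft_force: [-5.5, 2.3, 6.4]
grip_width: 0.653
```

```bash
python3 - <<'E'
from h import *
for i in range(4):
    vision.read_camera('wrist')
    o=ctrl.get_obs();print(o['tool_pos'].round(4),o['ft_force'].round(2))
E
```

```text
[ 0.4582 -0.4318  0.0878] [-4.6   0.52  6.03]
[ 0.4582 -0.4318  0.0877] [-3.97  1.82  6.32]
[ 0.4582 -0.4318  0.0877] [-3.71  1.49  6.11]
[ 0.4581 -0.4318  0.0878] [-4.16  1.88  6.32]
```

B is on A. For C the gripper body would hit the column with the jaws along y, so I'll turn back to jaws along x.

Emit:
send_rows(moves=[{"tx":0,"ty":0,"tz":0.08,"wx":0,"wy":0,"wz":0},{"tx":0,"ty":0,"tz":0,"wx":0,"wy":0,"wz":0},{"tx":0,"ty":0,"tz":0,"wx":0,"wy":0,"wz":0},{"tx":0,"ty":0,"tz":0,"wx":0,"wy":0,"wz":0},{"tx":0,"ty":0,"tz":0.8,"wx":0,"wy":0,"wz":0},{"tx":0,"ty":0,"tz":0.8,"wx":0,"wy":0,"wz":0},{"tx":0.2,"ty":0.3,"tz":0,"wx":0,"wy":0,"wz":-1},{"tx":0.2,"ty":0.3,"tz":0,"wx":0,"wy":0,"wz":-1},{"tx":0.2,"ty":0.3,"tz":0,"wx":0,"wy":0,"wz":-1},{"tx":0.2,"ty":0.3,"tz":0,"wx":0,"wy":0,"wz":-1},{"tx":0.1,"ty":0.3,"tz":0,"wx":0,"wy":0,"wz":-1},{"tx":0,"ty":0.3,"tz":0,"wx":0,"wy":0,"wz":-1}], grip=76)

```text
t: 25.43
tool_pos: [0.4877, -0.3776, 0.1379]
ee_rot: [-0.497, -3.1, 0.008]
ft_force: [0.5, 0.8, -0.2]
grip_width: 0.861
```

Emit:
send_rows(moves=[{"tx":0,"ty":0.3,"tz":0,"wx":0,"wy":0,"wz":-1},{"tx":0,"ty":0.3,"tz":0,"wx":0,"wy":0,"wz":-1},{"tx":0,"ty":0.3,"tz":0,"wx":0,"wy":0,"wz":-1},{"tx":0,"ty":0.3,"tz":0,"wx":0,"wy":0,"wz":-1},{"tx":0,"ty":0.3,"tz":0,"wx":0,"wy":0,"wz":-1},{"tx":0,"ty":0.3,"tz":0,"wx":0,"wy":0,"wz":-1},{"tx":0,"ty":0.3,"tz":0,"wx":0,"wy":0,"wz":-1},{"tx":0,"ty":0.17,"tz":0,"wx":0,"wy":0,"wz":-1},{"tx":0,"ty":0,"tz":0,"wx":0,"wy":0,"wz":-1},{"tx":0,"ty":0,"tz":0,"wx":0,"wy":0,"wz":-1},{"tx":0,"ty":0,"tz":0,"wx":0,"wy":0,"wz":-1},{"tx":0,"ty":0,"tz":0,"wx":0,"wy":0,"wz":-1}])

```text
t: 26.43
tool_pos: [0.4868, -0.31, 0.1379]
ee_rot: [-1.978, -2.434, 0.004]
ft_force: [0.6, -0.3, 0.3]
grip_width: 0.865
```

Emit:
send_rows(moves=[{"tx":0,"ty":0,"tz":0,"wx":0,"wy":0,"wz":-1},{"tx":0,"ty":0,"tz":0,"wx":0,"wy":0,"wz":-1},{"tx":0,"ty":0,"tz":0,"wx":0,"wy":0,"wz":-0.4},{"tx":0,"ty":0,"tz":0,"wx":0,"wy":0,"wz":0},{"tx":0,"ty":0,"tz":0,"wx":0,"wy":0,"wz":0},{"tx":0,"ty":0,"tz":0,"wx":0,"wy":0,"wz":0},{"tx":0,"ty":0,"tz":0,"wx":0,"wy":0,"wz":0}])

```text
t: 27.02
tool_pos: [0.4864, -0.3103, 0.1378]
ee_rot: [-2.216, -2.218, 0.004]
ft_force: [0.0, -0.7, -0.1]
grip_width: 0.862
```

```bash
python3 where.py; python3 - <<'E'
from h import *
im,tp=grab('wrist');cv2.imwrite('pics/w4.png',im);np.savez('w4.npz',R=tp[0],t=tp[1])
tubs(im,tp,.36,.53,-.36,-.02,.044)
a=cv2.cvtColor(vision.read_camera('scene'),cv2.COLOR_RGB2BGR);cv2.imwrite('pics/s4.png',a)
cv2.imwrite('pics/s4c.png',np.hstack([cv2.resize(a[90:190,220:330],None,fx=3.5,fy=3.5,interpolation=cv2.INTER_CUBIC),cv2.resize(im,(467,350))]))
E
```

```text
[ 0.4864 -0.3103  0.1378] tilt [-0.0059  0.0026] jaw yaw 0.061109303671709525 mm 75.90447183850686 [ 0.68  0.82 -0.33  1.81  0.43  0.59  0.08] 27.0167 [ 0.  -0.7 -0.1]
tub 0.4098 -0.2396 size 0.0547 0.0552 yaw -1.5
tub 0.4875 -0.3088 size 0.055 0.0545 yaw 0.0
```

View pics/s4c.png

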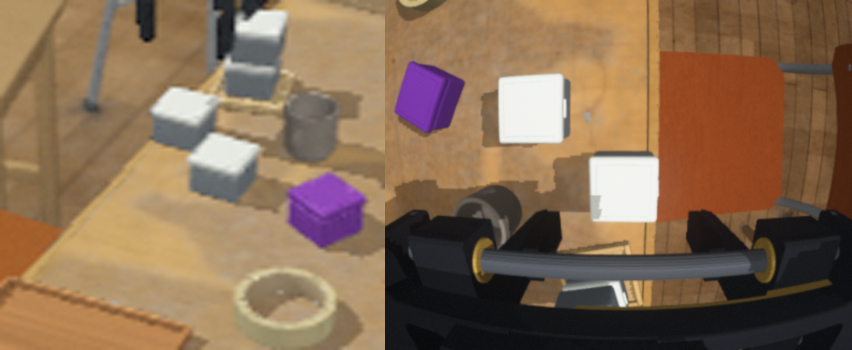

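The two-tub column is standing, and C and D are where expected. Before stacking higher I'll check the column's alignment numerically against the scene camera, while continuing with C.

Emit:
send_rows(moves=[{"tx":-0.02,"ty":0.02,"tz":-1,"wx":0,"wy":0,"wz":0},{"tx":0,"ty":0,"tz":-1,"wx":0,"wy":0,"wz":0},{"tx":0,"ty":0,"tz":-0.8,"wx":0,"wy":0,"wz":0},{"tx":0,"ty":0,"tz":-0.56,"wx":0,"wy":0,"wz":0},{"tx":0,"ty":0,"tz":0,"wx":0,"wy":0,"wz":0},{"tx":0,"ty":0,"tz":0,"wx":0,"wy":0,"wz":0},{"tx":0,"ty":0,"tz":0,"wx":0,"wy":0,"wz":0}])

```text
t: 27.7
tool_pos: [0.4865, -0.3099, 0.038]
ee_rot: [-2.218, -2.218, 0.003]
ft_force: [0.9, 0.2, -0.1]
grip_width: 0.865
```

Emit:
send_rows(moves=[{"tx":0,"ty":0,"tz":0,"wx":0,"wy":0,"wz":0},{"tx":0,"ty":0,"tz":0,"wx":0,"wy":0,"wz":0},{"tx":0,"ty":0,"tz":0,"wx":0,"wy":0,"wz":0},{"tx":0,"ty":0,"tz":0,"wx":0,"wy":0,"wz":0},{"tx":0,"ty":0,"tz":0,"wx":0,"wy":0,"wz":0},{"tx":0,"ty":0,"tz":0,"wx":0,"wy":0,"wz":0},{"tx":0,"ty":0,"tz":1,"wx":0,"wy":0,"wz":0},{"tx":0,"ty":0,"tz":1,"wx":0,"wy":0,"wz":0},{"tx":0,"ty":0,"tz":1,"wx":0,"wy":0,"wz":0},{"tx":0,"ty":0,"tz":1,"wx":0,"wy":0,"wz":0},{"tx":0,"ty":0,"tz":0.5,"wx":0,"wy":0,"wz":0},{"tx":0,"ty":0,"tz":0,"wx":0,"wy":0,"wz":0}], grip=40)

```text
t: 28.7
tool_pos: [0.4876, -0.3105, 0.1755]
ee_rot: [2.221, 2.221, -0.001]
ft_force: [1.4, 0.2, -2.3]
grip_width: 0.652
```

```bash
python3 - <<'E'
from h import *
exec(open('where.py').read().split('\n',1)[1])
a=cv2.imread('pics/s4.png');m=(a.min(2)>190).astype(np.uint8)
n,l,s,c=cv2.connectedComponentsWithStats(m)
for i in range(1,n):
    if s[i,4]>30 and 220<c[i][0]<330 and 85<c[i][1]<190:print(s[i],c[i])
def top(x,y,z,yaw):
    th=np.radians(yaw);q=np.array([[1,1],[1,-1],[-1,-1],[-1,1]])*.029@np.array([[np.cos(th),np.sin(th)],[-np.sin(th),np.cos(th)]])+[x,y]
    p=proj('scene',np.c_[q,np.full(4,z)]);return proj('scene',[[x,y,z]])[0].round(1),p.min(0).round(1),p.max(0).round(1)
print('D',top(.4093,-.2406,.044,-1.5));print('C',top(.4856,-.3098,.044,0));print('B',top(.4568,-.4321,.094,12));print('A',top(.4582,-.4321,.05,12))
E
```

```text
[ 0.4876 -0.3105  0.1755] tilt [ 0.0001 -0.0007] jaw yaw -0.018060267583216345 mm 57.44990476063125 [ 0.7   0.76 -0.36  1.79  0.41  0.67  0.1 ] 28.7 [ 1.4  0.2 -2.3]
[288  93  14   7  72] [294.95833333  96.22222222]
[264 115  17  10 109] [272.11926606 119.46788991]
[274 128  20  11 134] [283.35820896 133.19402985]
D (array([282.9, 131.9]), array([272.2, 126.2]), array([293.5, 137.8]))
C (array([272.2, 118.3]), array([262. , 113.2]), array([282.3, 123.7]))
B (array([292.7,  94.4]), array([283.8,  90.2]), array([301.4,  98.8]))
A (array([291.9, 104.4]), array([283.1, 100. ]), array([300.5, 108.8]))
```

The column's right edge matches the prediction within 1 px, with the left part hidden by a finger. I'll carry C over.

Emit:
send_rows(moves=[{"tx":-0.2,"ty":-0.8,"tz":0,"wx":0,"wy":0,"wz":0.8},{"tx":-0.2,"ty":-0.8,"tz":0,"wx":0,"wy":0,"wz":0.8},{"tx":-0.2,"ty":-0.8,"tz":0,"wx":0,"wy":0,"wz":0.8},{"tx":-0.2,"ty":-0.8,"tz":0,"wx":0,"wy":0,"wz":0},{"tx":-0.15,"ty":-0.8,"tz":0,"wx":0,"wy":0,"wz":0},{"tx":0,"ty":0,"tz":0,"wx":0,"wy":0,"wz":0},{"tx":0,"ty":0,"tz":0,"wx":0,"wy":0,"wz":0},{"tx":0,"ty":0,"tz":0,"wx":0,"wy":0,"wz":0},{"tx":0,"ty":0,"tz":0,"wx":0,"wy":0,"wz":0},{"tx":0,"ty":0,"tz":0,"wx":0,"wy":0,"wz":0},{"tx":0,"ty":0,"tz":0,"wx":0,"wy":0,"wz":0},{"tx":0,"ty":0,"tz":0,"wx":0,"wy":0,"wz":0}])

```text
t: 29.7
tool_pos: [0.4577, -0.4289, 0.1721]
ee_rot: [-1.972, -2.438, 0.005]
ft_force: [-0.9, -0.1, -1.8]
grip_width: 0.657
```

```bash
python3 where.py
```

```text
[ 0.4577 -0.4289  0.1721] tilt [-0.0063  0.0012] jaw yaw 12.079196541173092 mm 57.91548348587648 [ 0.92  0.84 -0.45  1.63  0.47  0.8   0.48] 29.7 [-0.9 -0.1 -1.8]
```

Emit:
send_rows(moves=[{"tx":0,"ty":-0.1,"tz":-0.5,"wx":0,"wy":0,"wz":0},{"tx":0,"ty":0,"tz":-0.4,"wx":0,"wy":0,"wz":0},{"tx":0,"ty":0,"tz":-0.2,"wx":0,"wy":0,"wz":0},{"tx":0,"ty":0,"tz":0,"wx":0,"wy":0,"wz":0},{"tx":0,"ty":0,"tz":0,"wx":0,"wy":0,"wz":0},{"tx":0,"ty":0,"tz":0,"wx":0,"wy":0,"wz":0},{"tx":0,"ty":0,"tz":0,"wx":0,"wy":0,"wz":0},{"tx":0,"ty":0,"tz":0,"wx":0,"wy":0,"wz":0}])

```text
t: 30.37
tool_pos: [0.4576, -0.4328, 0.1396]
ee_rot: [-1.974, -2.438, 0.005]
ft_force: [-0.1, -0.2, -2.2]
grip_width: 0.657
```

```bash
python3 where.py
```

```text
[ 0.4576 -0.4328  0.1396] tilt [-0.0055  0.0005] jaw yaw 12.004939258364143 mm 57.861411910609185 [ 0.91  0.88 -0.43  1.64  0.5   0.74  0.46] 30.3667 [-0.1 -0.2 -2.2]
```

Emit:
send_rows(moves=[{"tx":0,"ty":0.02,"tz":-0.12,"wx":0,"wy":0,"wz":0},{"tx":0,"ty":0,"tz":-0.13,"wx":0,"wy":0,"wz":0},{"tx":0,"ty":0,"tz":0,"wx":0,"wy":0,"wz":0},{"tx":0,"ty":0,"tz":0,"wx":0,"wy":0,"wz":0},{"tx":0,"ty":0,"tz":0,"wx":0,"wy":0,"wz":0},{"tx":0,"ty":0,"tz":0,"wx":0,"wy":0,"wz":0}])

```text
t: 30.87
tool_pos: [0.4578, -0.4322, 0.132]
ee_rot: [-1.974, -2.438, 0.005]
ft_force: [-0.3, -0.1, 3.4]
grip_width: 0.65
```

```bash
python3 where.py
```

```text
[ 0.4578 -0.4322  0.132 ] tilt [-0.0053  0.0006] jaw yaw 12.007738185952263 mm 57.27567545753371 [ 0.91  0.89 -0.42  1.64  0.5   0.72  0.45] 30.8667 [-0.3 -0.1  3.4]
```

Emit:
send_rows(moves=[{"tx":0,"ty":0,"tz":0,"wx":0,"wy":0,"wz":0},{"tx":0,"ty":0,"tz":0,"wx":0,"wy":0,"wz":0},{"tx":0,"ty":0,"tz":0,"wx":0,"wy":0,"wz":0},{"tx":0,"ty":0,"tz":0,"wx":0,"wy":0,"wz":0},{"tx":0,"ty":0,"tz":0.9,"wx":0,"wy":0,"wz":0},{"tx":0,"ty":0,"tz":0.9,"wx":0,"wy":0,"wz":0},{"tx":0,"ty":0.5,"tz":0,"wx":0,"wy":0,"wz":0},{"tx":0,"ty":0.9,"tz":0,"wx":0,"wy":0,"wz":0},{"tx":-0.4,"ty":1,"tz":0,"wx":0,"wy":0,"wz":-0.9},{"tx":-0.4,"ty":1,"tz":0,"wx":0,"wy":0,"wz":-0.9},{"tx":-0.4,"ty":1,"tz":0,"wx":0,"wy":0,"wz":-0.9},{"tx":-0.4,"ty":1,"tz":0,"wx":0,"wy":0,"wz":0}], grip=76)

```text
t: 31.87
tool_pos: [0.4087, -0.2688, 0.1858]
ee_rot: [-2.251, -2.184, 0.003]
ft_force: [0.9, -0.3, 0.5]
grip_width: 0.861
```

Emit:
send_rows(moves=[{"tx":0,"ty":1,"tz":-0.5,"wx":0,"wy":0,"wz":0},{"tx":0,"ty":0,"tz":-1,"wx":0,"wy":0,"wz":0},{"tx":0,"ty":0,"tz":-1,"wx":0,"wy":0,"wz":0},{"tx":0,"ty":0,"tz":0,"wx":0,"wy":0,"wz":0},{"tx":0,"ty":0,"tz":0,"wx":0,"wy":0,"wz":0},{"tx":0,"ty":0,"tz":0,"wx":0,"wy":0,"wz":0},{"tx":0,"ty":0,"tz":0,"wx":0,"wy":0,"wz":0}])

```text
t: 32.45
tool_pos: [0.4101, -0.2408, 0.1119]
ee_rot: [-2.249, -2.189, 0.002]
ft_force: [0.0, 0.7, 0.4]
grip_width: 0.861
```

```bash
python3 where.py
```

```text
[ 0.4101 -0.2408  0.1119] tilt [-0.0034  0.0015] jaw yaw -1.5500578621487684 mm 75.84978501621852 [ 0.56  0.78 -0.2   2.13  0.52  0.29 -0.12] 32.45 [0.  0.7 0.4]
```

Emit:
send_rows(moves=[{"tx":-0.02,"ty":0.01,"tz":-1,"wx":0,"wy":0,"wz":0},{"tx":0,"ty":0,"tz":-0.8,"wx":0,"wy":0,"wz":0},{"tx":0,"ty":0,"tz":-0.5,"wx":0,"wy":0,"wz":0},{"tx":0,"ty":0,"tz":-0.2,"wx":0,"wy":0,"wz":0},{"tx":0,"ty":0,"tz":0,"wx":0,"wy":0,"wz":0},{"tx":0,"ty":0,"tz":0,"wx":0,"wy":0,"wz":0},{"tx":0,"ty":0,"tz":0,"wx":0,"wy":0,"wz":0}])

```text
t: 33.03
tool_pos: [0.4094, -0.2402, 0.0368]
ee_rot: [-2.248, -2.189, 0.002]
ft_force: [-0.3, 0.5, 0.4]
grip_width: 0.864
```

```bash
python3 where.py
```

```text
[ 0.4094 -0.2402  0.0368] tilt [-0.0038  0.0018] jaw yaw -1.529600165879545 mm 76.14409689967306 [ 0.47  0.93 -0.06  2.15  0.58  0.08 -0.17] 33.0333 [-0.3  0.5  0.4]
```

Emit:
send_rows(moves=[{"tx":0,"ty":0,"tz":0,"wx":0,"wy":0,"wz":0},{"tx":0,"ty":0,"tz":0,"wx":0,"wy":0,"wz":0},{"tx":0,"ty":0,"tz":0,"wx":0,"wy":0,"wz":0},{"tx":0,"ty":0,"tz":0,"wx":0,"wy":0,"wz":0},{"tx":0,"ty":0,"tz":0,"wx":0,"wy":0,"wz":0},{"tx":0,"ty":0,"tz":0,"wx":0,"wy":0,"wz":0},{"tx":0,"ty":0,"tz":1,"wx":0,"wy":0,"wz":0},{"tx":0,"ty":0,"tz":1,"wx":0,"wy":0,"wz":0},{"tx":0,"ty":0,"tz":1,"wx":0,"wy":0,"wz":0},{"tx":0,"ty":0,"tz":1,"wx":0,"wy":0,"wz":0},{"tx":0,"ty":0,"tz":1,"wx":0,"wy":0,"wz":0},{"tx":0,"ty":0,"tz":1,"wx":0,"wy":0,"wz":0}], grip=40)

```text
t: 34.03
tool_pos: [0.4081, -0.2396, 0.2171]
ee_rot: [-2.246, -2.188, 0.004]
ft_force: [0.5, -0.3, -1.1]
grip_width: 0.655
```

Emit:
send_rows(moves=[{"tx":0.3,"ty":-1,"tz":0,"wx":0,"wy":0,"wz":0.9},{"tx":0.3,"ty":-1,"tz":0,"wx":0,"wy":0,"wz":0.9},{"tx":0.3,"ty":-1,"tz":0,"wx":0,"wy":0,"wz":0.9},{"tx":0.3,"ty":-1,"tz":0,"wx":0,"wy":0,"wz":0},{"tx":0.3,"ty":-1,"tz":0,"wx":0,"wy":0,"wz":0},{"tx":0.11,"ty":-1,"tz":0,"wx":0,"wy":0,"wz":0},{"tx":0,"ty":-0.4,"tz":0,"wx":0,"wy":0,"wz":0},{"tx":0,"ty":0,"tz":0,"wx":0,"wy":0,"wz":0},{"tx":0,"ty":0,"tz":0,"wx":0,"wy":0,"wz":0},{"tx":0,"ty":0,"tz":0,"wx":0,"wy":0,"wz":0},{"tx":0,"ty":0,"tz":0,"wx":0,"wy":0,"wz":0},{"tx":0,"ty":0,"tz":0,"wx":0,"wy":0,"wz":0}])

```text
t: 35.03
tool_pos: [0.4574, -0.4301, 0.2158]
ee_rot: [-1.97, -2.439, 0.004]
ft_force: [-0.0, -0.3, -0.4]
grip_width: 0.658
```

```bash
python3 where.py
```

```text
[ 0.4574 -0.4301  0.2158] tilt [-0.0064  0.0017] jaw yaw 12.146268557564778 mm 57.97545364899216 [ 0.95  0.79 -0.5   1.59  0.46  0.89  0.49] 35.0333 [-0.  -0.3 -0.4]
```

Emit:
send_rows(moves=[{"tx":0,"ty":-0.06,"tz":-0.5,"wx":0,"wy":0,"wz":0},{"tx":0,"ty":0,"tz":-0.4,"wx":0,"wy":0,"wz":0},{"tx":0,"ty":0,"tz":-0.2,"wx":0,"wy":0,"wz":0},{"tx":0,"ty":0,"tz":0,"wx":0,"wy":0,"wz":0},{"tx":0,"ty":0,"tz":0,"wx":0,"wy":0,"wz":0},{"tx":0,"ty":0,"tz":0,"wx":0,"wy":0,"wz":0},{"tx":0,"ty":0,"tz":0,"wx":0,"wy":0,"wz":0},{"tx":0,"ty":0,"tz":0,"wx":0,"wy":0,"wz":0}])

```text
t: 35.7
tool_pos: [0.4573, -0.4337, 0.1832]
ee_rot: [-1.974, -2.438, 0.005]
ft_force: [1.1, 0.7, -0.5]
grip_width: 0.659
```

```bash
python3 where.py
```

```text
[ 0.4573 -0.4337  0.1832] tilt [-0.0054  0.0004] jaw yaw 12.002137411733052 mm 58.072960633507755 [ 0.94  0.83 -0.48  1.61  0.49  0.83  0.47] 35.7 [ 1.1  0.7 -0.5]
```

Emit:
send_rows(moves=[{"tx":0,"ty":0.05,"tz":-0.14,"wx":0,"wy":0,"wz":0},{"tx":0,"ty":0,"tz":-0.14,"wx":0,"wy":0,"wz":0},{"tx":0,"ty":0,"tz":0,"wx":0,"wy":0,"wz":0},{"tx":0,"ty":0,"tz":0,"wx":0,"wy":0,"wz":0},{"tx":0,"ty":0,"tz":0,"wx":0,"wy":0,"wz":0},{"tx":0,"ty":0,"tz":0,"wx":0,"wy":0,"wz":0}])

```text
t: 36.2
tool_pos: [0.4573, -0.432, 0.1742]
ee_rot: [-1.974, -2.438, 0.004]
ft_force: [0.5, -0.1, 0.8]
grip_width: 0.657
```

```bash
python3 where.py
```

```text
[ 0.4573 -0.432   0.1742] tilt [-0.0058  0.0011] jaw yaw 12.012471114961917 mm 57.870021284909555 [ 0.94  0.84 -0.48  1.62  0.49  0.81  0.46] 36.2 [ 0.5 -0.1  0.8]
```

Emit:
send_rows(moves=[{"tx":0,"ty":0,"tz":0,"wx":0,"wy":0,"wz":0},{"tx":0,"ty":0,"tz":0,"wx":0,"wy":0,"wz":0},{"tx":0,"ty":0,"tz":0,"wx":0,"wy":0,"wz":0},{"tx":0,"ty":0,"tz":0,"wx":0,"wy":0,"wz":0},{"tx":0,"ty":0,"tz":0.5,"wx":0,"wy":0,"wz":0},{"tx":0,"ty":0,"tz":1,"wx":0,"wy":0,"wz":0},{"tx":0,"ty":0,"tz":1,"wx":0,"wy":0,"wz":0},{"tx":0,"ty":0.5,"tz":0,"wx":0,"wy":0,"wz":0.5},{"tx":0,"ty":1,"tz":0,"wx":0,"wy":0,"wz":1},{"tx":0,"ty":1,"tz":0,"wx":0,"wy":0,"wz":1},{"tx":0,"ty":1,"tz":0,"wx":0,"wy":0,"wz":1},{"tx":0,"ty":1,"tz":0,"wx":0,"wy":0,"wz":1}], grip=76)

```text
t: 37.2
tool_pos: [0.4567, -0.2958, 0.2494]
ee_rot: [-1.455, -2.779, 0.007]
ft_force: [0.6, 0.4, -0.6]
grip_width: 0.86
```

Emit:
send_rows(moves=[{"tx":0,"ty":1,"tz":0,"wx":0,"wy":0,"wz":1},{"tx":0,"ty":1,"tz":0,"wx":0,"wy":0,"wz":1},{"tx":0,"ty":1,"tz":0,"wx":0,"wy":0,"wz":1},{"tx":0,"ty":1,"tz":0,"wx":0,"wy":0,"wz":1},{"tx":0,"ty":1,"tz":0,"wx":0,"wy":0,"wz":1},{"tx":0,"ty":1,"tz":0,"wx":0,"wy":0,"wz":1},{"tx":0,"ty":1,"tz":0,"wx":0,"wy":0,"wz":1},{"tx":0,"ty":1,"tz":0,"wx":0,"wy":0,"wz":1},{"tx":0,"ty":1,"tz":0,"wx":0,"wy":0,"wz":1},{"tx":0,"ty":1,"tz":0,"wx":0,"wy":0,"wz":1},{"tx":0,"ty":1,"tz":0,"wx":0,"wy":0,"wz":1},{"tx":0,"ty":1,"tz":0,"wx":0,"wy":0,"wz":0}])

```text
t: 38.2
tool_pos: [0.4568, 0.0641, 0.2492]
ee_rot: [-0.008, -3.139, 0.009]
ft_force: [0.4, -0.4, -0.2]
grip_width: 0.863
```

```bash
python3 where.py; python3 - <<'E'
from h import *
a=cv2.cvtColor(vision.read_camera('scene'),cv2.COLOR_RGB2BGR);cv2.imwrite('pics/s5.png',a)
b=cv2.cvtColor(vision.read_camera('side'),cv2.COLOR_RGB2BGR);cv2.imwrite('pics/d5.png',b)
out=[]
for n,im in (('scene',a),('side',b)):
    u,v=proj(n,[[.458,-.432,.09]])[0];S=60;u,v=int(u),int(v);f=6
    c=cv2.resize(im[v-45:v+45,u-30:u+30],None,fx=f,fy=f,interpolation=cv2.INTER_CUBIC)
    th=np.radians(12);q=np.array([[1,1],[1,-1],[-1,-1],[-1,1]])*.029@np.array([[np.cos(th),np.sin(th)],[-np.sin(th),np.cos(th)]])+[.458,-.432]
    for z in (.006,.05,.094,.138,.182):
        p=(proj(n,np.c_[q,np.full(4,z)])-[u-30,v-45]+.5)*f
        cv2.polylines(c,[p.astype(np.int32)],True,(0,0,255),1)
    out.append(c)
cv2.imwrite('pics/stk.png',np.hstack(out))
E
```

```text
[0.4568 0.0641 0.2492] tilt [-0.0025 -0.006 ] jaw yaw 89.69831183994646 mm 76.06658156639105 [ 0.3   0.62 -0.86  2.04  0.67  0.8   0.59] 38.2 [ 0.4 -0.4 -0.2]
```

View pics/stk.png

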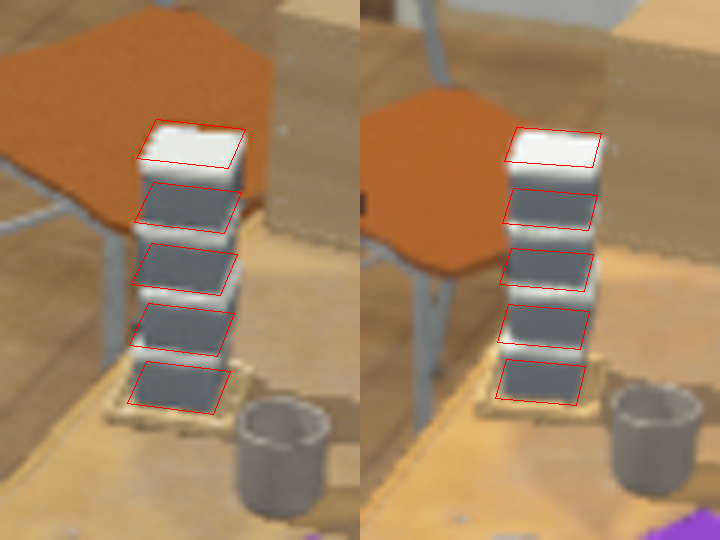

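The four-tub column is straight and within about 1 px of the predicted outlines in both cameras. Next I'll look at the tray and then the tool.

Emit:
send_rows(moves=[{"tx":1,"ty":0.6,"tz":0,"wx":0,"wy":0,"wz":0},{"tx":1,"ty":0.6,"tz":0.5,"wx":0,"wy":0,"wz":0},{"tx":1,"ty":0.5,"tz":0.5,"wx":0,"wy":0,"wz":0},{"tx":1,"ty":0,"tz":0,"wx":0,"wy":0,"wz":0},{"tx":0,"ty":0,"tz":0,"wx":0,"wy":0,"wz":0},{"tx":0,"ty":0,"tz":0,"wx":0,"wy":0,"wz":0},{"tx":0,"ty":0,"tz":0,"wx":0,"wy":0,"wz":0},{"tx":0,"ty":0,"tz":0,"wx":0,"wy":0,"wz":0}])

```text
t: 38.97
tool_pos: [0.5757, 0.1131, 0.2788]
ee_rot: [-0.013, -3.137, 0.011]
ft_force: [0.0, -0.4, -0.6]
grip_width: 0.86
```

```bash
python3 - <<'E'
from h import *
im,tp=grab('wrist');cv2.imwrite('pics/w5.png',im);np.savez('w5.npz',R=tp[0],t=tp[1])
E
```

Emit:
send_rows(moves=[{"tx":0,"ty":1,"tz":0,"wx":0,"wy":0,"wz":0},{"tx":0,"ty":1,"tz":0,"wx":0,"wy":0,"wz":0},{"tx":0,"ty":1,"tz":0,"wx":0,"wy":0,"wz":0},{"tx":0,"ty":1,"tz":0,"wx":0,"wy":0,"wz":0},{"tx":0,"ty":1,"tz":0,"wx":0,"wy":0,"wz":0},{"tx":0,"ty":1,"tz":0,"wx":0,"wy":0,"wz":0},{"tx":0,"ty":1,"tz":0,"wx":0,"wy":0,"wz":0},{"tx":0,"ty":0,"tz":0,"wx":0,"wy":0,"wz":0},{"tx":0,"ty":0,"tz":0,"wx":0,"wy":0,"wz":0},{"tx":0,"ty":0,"tz":0,"wx":0,"wy":0,"wz":0},{"tx":0,"ty":0,"tz":0,"wx":0,"wy":0,"wz":0}])

```text
t: 39.93
tool_pos: [0.5775, 0.3218, 0.279]
ee_rot: [-0.016, -3.139, 0.012]
ft_force: [0.1, 0.0, 0.1]
grip_width: 0.861
```

```bash
python3 where.py; python3 - <<'E'
from h import *
im,tp=grab('wrist');cv2.imwrite('pics/w6.png',im);np.savez('w6.npz',R=tp[0],t=tp[1])
a=rect('wrist',*load(5),.28,.53,-.01,.24,.014,1600)
b=rect('wrist',im,tp,.28,.53,.24,.48,.007,1600)
cv2.imwrite('pics/tt.png',np.hstack([grid(b,.53,.48,1600,.05),grid(a,.53,.24,1600,.05)]))
E
```

```text
[0.5775 0.3218 0.279 ] tilt [-0.0022 -0.0079] jaw yaw 89.39946425798408 mm 75.8211771594468 [-0.19  0.83 -0.81  1.4   0.62  1.18  0.48] 39.9333 [0.1 0.  0.1]
```

View pics/tt.png

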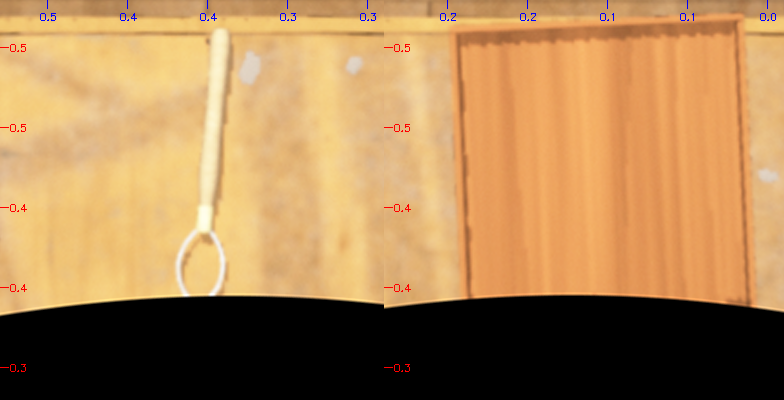

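The loop tool's handle end is at about (0.5125, 0.3425) and its far end at about (0.343, 0.354), so its length comes to about 0.170 m as it should. Tray estimate: centre (0.418, 0.102), yaw 3°. The fit along the tray is tight, so I'll check the tray against three cameras.

```bash
python3 - <<'E'
from h import *
def sq(x,y,yaw,hx,hy,z):
    th=np.radians(yaw);q=np.array([[hx,hy],[hx,-hy],[-hx,-hy],[-hx,hy]])@np.array([[np.cos(th),np.sin(th)],[-np.sin(th),np.cos(th)]])+[x,y]
    return np.c_[q,np.full(4,z)]
im5,tp5=load(5)
out=[]
for n,im,tp,(u0,v0,w,h),f in (('scene',cv2.imread('pics/scene0.png'),None,(190,165,90,60),4.4),('side',cv2.imread('pics/side1.png'),None,(195,178,90,60),4.4)):
    c=cv2.resize(im[v0:v0+h,u0:u0+w],None,fx=f,fy=f,interpolation=cv2.INTER_CUBIC)
    for hx,hy in ((.098,.093),):
        p=(proj(n,sq(.4183,.1018,3.1,hx,hy,.014),tp)-[u0,v0]+.5)*f
        cv2.polylines(c,[p.astype(np.int32)],True,(255,0,0),1)
    out.append(c)
top=np.hstack(out)
a=rect('wrist',im5,tp5,.32,.53,-.01,.22,.014,1500)
q=sq(.4183,.1018,3.1,.098,.093,.014);cv2.polylines(a,[np.c_[(.22-q[:,1])*1500,(.53-q[:,0])*1500].astype(np.int32)],True,(255,0,0),1)
b=np.zeros((a.shape[0],top.shape[1],3),np.uint8);b[:,:a.shape[1]]=a
cv2.imwrite('pics/tray.png',np.vstack([top,b]))
E
```

```text
(no output)
```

View pics/tray.png

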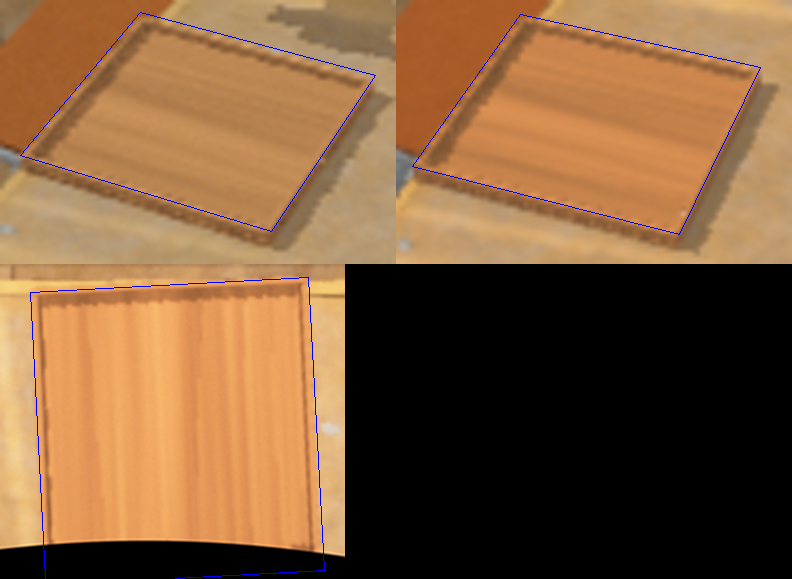

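The tray fit holds in all three views to about 1 px. Now I'll approach the tool.

Emit:
send_rows(moves=[{"tx":-1,"ty":0.2,"tz":0,"wx":0,"wy":0,"wz":-0.68},{"tx":-1,"ty":0.2,"tz":-0.6,"wx":0,"wy":0,"wz":0},{"tx":-1,"ty":0.2,"tz":-1,"wx":0,"wy":0,"wz":0},{"tx":-1,"ty":0.23,"tz":-1,"wx":0,"wy":0,"wz":0},{"tx":-0.21,"ty":0,"tz":-1,"wx":0,"wy":0,"wz":0},{"tx":0,"ty":0,"tz":-1,"wx":0,"wy":0,"wz":0},{"tx":0,"ty":0,"tz":-1,"wx":0,"wy":0,"wz":0},{"tx":0,"ty":0,"tz":-1,"wx":0,"wy":0,"wz":0},{"tx":0,"ty":0,"tz":0,"wx":0,"wy":0,"wz":0},{"tx":0,"ty":0,"tz":0,"wx":0,"wy":0,"wz":0},{"tx":0,"ty":0,"tz":0,"wx":0,"wy":0,"wz":0},{"tx":0,"ty":0,"tz":0,"wx":0,"wy":0,"wz":0}], grip=40, grip_force=12)

```text
t: 40.98
tool_pos: [0.4535, 0.3493, 0.085]
ee_rot: [-0.108, -3.139, 0.005]
ft_force: [-0.3, 0.2, -0.4]
grip_width: 0.452
```

```bash
python3 where.py
```

```text
[0.4535 0.3493 0.085 ] tilt [-0.0004 -0.0031] jaw yaw 86.05713546278793 mm 39.86129196215179 [-0.4   0.95 -0.61  1.83  0.88  0.65 -0.04] 40.9833 [-0.3  0.2 -0.4]
```

Emit:
send_rows(moves=[{"tx":-0.08,"ty":-0.08,"tz":-0.8,"wx":0,"wy":0,"wz":0},{"tx":0,"ty":0,"tz":-0.6,"wx":0,"wy":0,"wz":0},{"tx":0,"ty":0,"tz":-0.3,"wx":0,"wy":0,"wz":0},{"tx":0,"ty":0,"tz":-0.13,"wx":0,"wy":0,"wz":0},{"tx":0,"ty":0,"tz":0,"wx":0,"wy":0,"wz":0},{"tx":0,"ty":0,"tz":0,"wx":0,"wy":0,"wz":0},{"tx":0,"ty":0,"tz":0,"wx":0,"wy":0,"wz":0}])

```text
t: 41.57
tool_pos: [0.4506, 0.3468, 0.0292]
ee_rot: [-0.107, -3.138, 0.007]
ft_force: [0.4, 0.1, 0.4]
grip_width: 0.456
```

```bash
python3 where.py
```

```text
[0.4506 0.3468 0.0292] tilt [-0.0015 -0.0042] jaw yaw 86.09813795919112 mm 40.14341249025543 [-0.44  1.03 -0.52  1.85  0.97  0.55 -0.13] 41.5667 [0.4 0.1 0.4]
```

Emit:
send_rows(moves=[{"tx":0,"ty":0,"tz":0,"wx":0,"wy":0,"wz":0},{"tx":0,"ty":0,"tz":0,"wx":0,"wy":0,"wz":0},{"tx":0,"ty":0,"tz":0,"wx":0,"wy":0,"wz":0},{"tx":0,"ty":0,"tz":0,"wx":0,"wy":0,"wz":0},{"tx":0,"ty":0,"tz":0,"wx":0,"wy":0,"wz":0},{"tx":0,"ty":0,"tz":0,"wx":0,"wy":0,"wz":0},{"tx":0,"ty":0,"tz":0,"wx":0,"wy":0,"wz":0},{"tx":0,"ty":0,"tz":0,"wx":0,"wy":0,"wz":0}], grip=0)

```text
t: 42.23
tool_pos: [0.4502, 0.3461, 0.0282]
ee_rot: [-0.107, -3.137, 0.009]
ft_force: [0.0, -0.9, 3.5]
grip_width: 0.15
```

```bash
python3 where.py
```

```text
[0.4502 0.3461 0.0282] tilt [-0.0025 -0.0057] jaw yaw 86.1053646134435 mm 13.258549642252683 [-0.44  1.03 -0.52  1.85  0.97  0.55 -0.13] 42.2333 [ 0.  -0.9  3.5]
```

The tool is gripped at 13.3 mm. I'll lift it and carry it to the tray.

Emit:
send_rows(moves=[{"tx":0,"ty":0,"tz":0.6,"wx":0,"wy":0,"wz":0},{"tx":0,"ty":0,"tz":0.7,"wx":0,"wy":0,"wz":0},{"tx":0,"ty":-0.4,"tz":0.7,"wx":0,"wy":0,"wz":0.4},{"tx":0,"ty":-0.9,"tz":0,"wx":0,"wy":0,"wz":0.5},{"tx":0,"ty":-1,"tz":0,"wx":0,"wy":0,"wz":0.5},{"tx":0,"ty":-1,"tz":0,"wx":0,"wy":0,"wz":0},{"tx":-0.1,"ty":-1,"tz":0,"wx":0,"wy":0,"wz":0},{"tx":-0.16,"ty":-1,"tz":0,"wx":0,"wy":0,"wz":0},{"tx":0,"ty":-1,"tz":0,"wx":0,"wy":0,"wz":0},{"tx":0,"ty":-1,"tz":0,"wx":0,"wy":0,"wz":0},{"tx":0,"ty":-0.8,"tz":0,"wx":0,"wy":0,"wz":0},{"tx":0,"ty":0,"tz":0,"wx":0,"wy":0,"wz":0}])

```text
t: 43.23
tool_pos: [0.4415, 0.0961, 0.0876]
ee_rot: [0.074, -3.136, 0.021]
ft_force: [0.1, 0.0, -0.8]
grip_width: 0.152
```

Emit:
send_rows(moves=[{"tx":0,"ty":0,"tz":0,"wx":0,"wy":0,"wz":0},{"tx":0,"ty":0,"tz":0,"wx":0,"wy":0,"wz":0},{"tx":0,"ty":0,"tz":0,"wx":0,"wy":0,"wz":0},{"tx":0,"ty":0,"tz":0,"wx":0,"wy":0,"wz":0},{"tx":0,"ty":0,"tz":0,"wx":0,"wy":0,"wz":0}])

```text
t: 43.65
tool_pos: [0.4423, 0.1043, 0.088]
ee_rot: [0.088, -3.138, 0.008]
ft_force: [0.0, 0.1, 0.1]
grip_width: 0.148
```

```bash
python3 where.py; python3 - <<'E'
from h import *
im,tp=grab('wrist');cv2.imwrite('pics/w7.png',im);np.savez('w7.npz',R=tp[0],t=tp[1])
a=rect('wrist',im,tp,.3,.56,0,.2,.067,1500)
b=cv2.cvtColor(vision.read_camera('scene'),cv2.COLOR_RGB2BGR);cv2.imwrite('pics/s7.png',b)
b=cv2.resize(b[130:250,170:300],None,fx=3.25,fy=3.25,interpolation=cv2.INTER_CUBIC)
cv2.imwrite('pics/hold.png',np.hstack([grid(a,.56,.2,1500,.05),b]))
E
```

```text
[0.4423 0.1043 0.088 ] tilt [-0.0018 -0.0052] jaw yaw 93.20523280779067 mm 13.062341563322112 [-0.03  0.86 -0.49  2.19  1.17  0.4   0.12] 43.65 [0.  0.1 0.1]
```

View pics/hold.png

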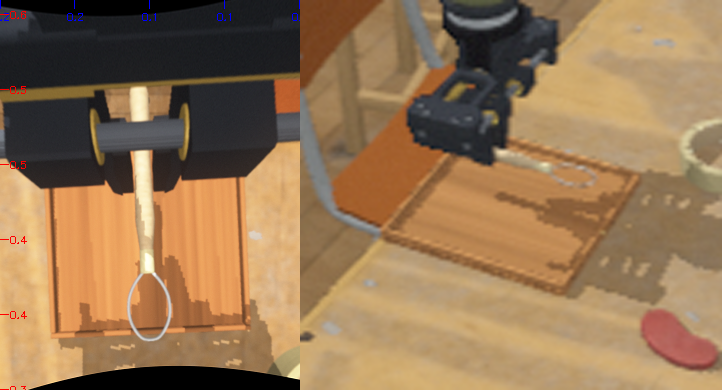

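The tool is held level and aligned with the tray. Its loop tip is at x ≈ 0.333 against the planned 0.332. I'll lower it in two steps.

Emit:
send_rows(moves=[{"tx":0,"ty":-0.04,"tz":-0.6,"wx":0,"wy":0,"wz":0},{"tx":0,"ty":0,"tz":-0.5,"wx":0,"wy":0,"wz":0},{"tx":0,"ty":0,"tz":-0.3,"wx":0,"wy":0,"wz":0},{"tx":0,"ty":0,"tz":0,"wx":0,"wy":0,"wz":0},{"tx":0,"ty":0,"tz":0,"wx":0,"wy":0,"wz":0},{"tx":0,"ty":0,"tz":0,"wx":0,"wy":0,"wz":0},{"tx":0,"ty":0,"tz":0,"wx":0,"wy":0,"wz":0}])

```text
t: 44.33
tool_pos: [0.4426, 0.1021, 0.0466]
ee_rot: [0.085, -3.139, 0.009]
ft_force: [0.1, -0.1, 0.1]
grip_width: 0.152
```

```bash
python3 where.py
```

```text
[0.4426 0.1021 0.0466] tilt [-0.0012 -0.0055] jaw yaw 93.09967270514142 mm 13.390783257840898 [-0.1   0.93 -0.38  2.2   1.4   0.31 -0.1 ] 44.3333 [ 0.1 -0.1  0.1]
```

Emit:
send_rows(moves=[{"tx":0,"ty":0.03,"tz":-0.2,"wx":0,"wy":0,"wz":0},{"tx":0,"ty":0,"tz":-0.21,"wx":0,"wy":0,"wz":0},{"tx":0,"ty":0,"tz":0,"wx":0,"wy":0,"wz":0},{"tx":0,"ty":0,"tz":0,"wx":0,"wy":0,"wz":0},{"tx":0,"ty":0,"tz":0,"wx":0,"wy":0,"wz":0},{"tx":0,"ty":0,"tz":0,"wx":0,"wy":0,"wz":0}])

```text
t: 44.83
tool_pos: [0.4425, 0.1028, 0.0342]
ee_rot: [0.085, -3.139, 0.009]
ft_force: [-1.1, -0.2, -0.9]
grip_width: 0.152
```

```bash
python3 where.py
```

```text
[0.4425 0.1028 0.0342] tilt [-0.0014 -0.0058] jaw yaw 93.09600400855673 mm 13.403488857658777 [-0.11  0.95 -0.36  2.2   1.48  0.3  -0.18] 44.8333 [-1.1 -0.2 -0.9]
```

Emit:
send_rows(moves=[{"tx":0,"ty":0,"tz":0,"wx":0,"wy":0,"wz":0},{"tx":0,"ty":0,"tz":0,"wx":0,"wy":0,"wz":0},{"tx":0,"ty":0,"tz":0,"wx":0,"wy":0,"wz":0},{"tx":0,"ty":0,"tz":0,"wx":0,"wy":0,"wz":0},{"tx":0,"ty":0,"tz":0.5,"wx":0,"wy":0,"wz":0},{"tx":0,"ty":0,"tz":1,"wx":0,"wy":0,"wz":0},{"tx":0,"ty":0,"tz":1,"wx":0,"wy":0,"wz":0},{"tx":0,"ty":0,"tz":1,"wx":0,"wy":0,"wz":0},{"tx":0.5,"ty":0,"tz":1,"wx":0,"wy":0,"wz":0},{"tx":1,"ty":0,"tz":1,"wx":0,"wy":0,"wz":0},{"tx":1,"ty":0,"tz":1,"wx":0,"wy":0,"wz":0},{"tx":1,"ty":0,"tz":1,"wx":0,"wy":0,"wz":0}], grip=34)

```text
t: 45.83
tool_pos: [0.5463, 0.1021, 0.2574]
ee_rot: [0.085, -3.138, 0.009]
ft_force: [1.4, 0.7, -0.9]
grip_width: 0.389
```

Emit:
send_rows(moves=[{"tx":1,"ty":0,"tz":0.5,"wx":0,"wy":0,"wz":0},{"tx":0,"ty":0,"tz":0,"wx":0,"wy":0,"wz":0},{"tx":0,"ty":0,"tz":0,"wx":0,"wy":0,"wz":0},{"tx":0,"ty":0,"tz":0,"wx":0,"wy":0,"wz":0},{"tx":0,"ty":0,"tz":0,"wx":0,"wy":0,"wz":0}])

```text
t: 46.25
tool_pos: [0.574, 0.1025, 0.2692]
ee_rot: [0.088, -3.135, 0.012]
ft_force: [0.1, 0.9, -0.9]
grip_width: 0.387
```

```bash
python3 where.py; python3 - <<'E'
from h import *
im,tp=grab('wrist');cv2.imwrite('pics/w8.png',im)
a=rect('wrist',im,tp,.3,.56,0,.2,.012,1500)
b=cv2.cvtColor(vision.read_camera('scene'),cv2.COLOR_RGB2BGR);cv2.imwrite('pics/s8.png',b)
b=cv2.resize(b[75:270,170:330],(320,390),interpolation=cv2.INTER_CUBIC)
cv2.imwrite('pics/fin.png',np.hstack([grid(a,.56,.2,1500,.05),b]))
E
```

```text
[0.574  0.1025 0.2692] tilt [-0.0047 -0.0077] jaw yaw 93.19814978479688 mm 34.11709409808239 [ 0.19  0.73 -0.81  1.67  0.61  1.02  0.8 ] 46.25 [ 0.1  0.9 -0.9]
```

View pics/fin.png

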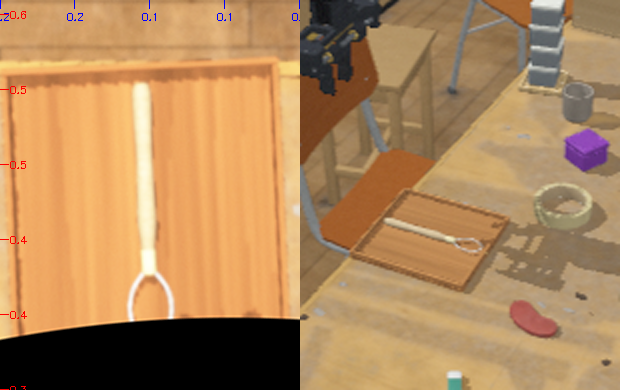

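The tool lies flat in the middle of the tray, inside the rims, and the stack still stands. I'm handing in.

```bash
python3 -c "
from station import ticket
print(ticket.finish_job())"
```

```text
the job is handed in; nothing more can be done
None
```

I hefted all four tubs and stacked them on the stand, laid the one tool in the tray, and handed the job in at about 46 s on the robot's clock.

- **Tubs:** They weighed about 0.63, 0.345, 0.20 and 0.06–0.1 kg, and are stacked in that order with the heaviest at the bottom. The lightest read 0.06 kg, just under the 80 g the task gives as the minimum, but the gap to the next tub is well beyond the noise.
- **Stack check:** The scene and side cameras both showed a straight column, within about 1 px (roughly 3 mm) of where it should be. I estimate the second tub sits about 1.4 mm off the bottom one.
- **Tool:** Only the loop tool was in the work area. It lies flat in the middle of the tray, parallel to the tray's sides with its handle pointing away from the robot. The last wrist view showed the handle clear of the far rim. The loop's near end was cut off in that view, so I checked it only in the coarser scene view, where it looks inside the rim.
- **Orange box and pot:** I never approached the orange box or touched the clay pot. The pot looked unmoved in the last picture; I did not look at the box again.
- **Other notes:** My first two move calls were refused for missing fields and moved nothing. Sizes measured by the wrist camera came out 2–5% small; positions still agreed with the other cameras.

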